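# Clear the offcuts and shut the scrap bin

## Robot

A 7-joint arm with a two-finger parallel gripper is mounted at the origin on the work surface. World frame = base frame: x ahead of the robot, y to its left, z up, the work surface at z = 0. Lengths are in m, angles in rad, forces in N, time in s.
With the tool pointing down it reaches from about 0.35 to 0.9 m from the base axis. Payload 19.9 kg.
Tool frame: the origin (TCP) lies between the finger pads; the fingertips stand 25 mm ahead of it and the grasp point (between the pads) lies 6 mm ahead of it; z points along the fingers, y is the line along which they close (so a half turn about z gives the same grasp; the last joint's range is limited). The gripper opens to 94 mm and grips with 3 to 60 N. Pads are 16 mm wide; open, the fingers measure 119 mm over their backs; the gripper's body (75 mm by 177 mm) begins 78 mm behind the grasp point.
Start: joints at [1.163, 0.417, -0.01, 1.614, 0.005, 1.111, -0.053], TCP at [0.224, -0.583, 0.23] pointing down, gripper open.
Joint ranges: [-2.81, 2.81], [-0.39, 2.02], [-1.27, 1.25], [0.06, 2.57], [-1.19, 4.33], [0.19, 2], [-2.82, 2.82]. Speed limits (rad/s): [1.89, 1.89, 2.39, 2.39, 3.01, 3.01, 3.01].

## Interface

Orientations are given as a unit quaternion [w, x, y, z].
In Python, from station import ctrl, optics gives the robot as it stands.
- The arm moves only by the tool arm_command, never from a script. Its argument "series" is a list of rows, each an object of numbers: "hand": the closure, from -1 (fully open) to 1 (shut); "x", "y", "z": the shift along the tool's x, y, z in cm; "wx", "wy", "wz": the turn, a rotation vector about the tool's x, y, z in degrees. A call has 1 to 5 rows; each row is the pose to reach, as a shift and turn from the pose commanded when the call began, along the tool's axes at that moment; what a row does not reach only later rows make up. A row lasts 1/12 s, in which the tool goes at most 41.7 mm and 7.16 degrees, less where a joint would pass 70% of its speed; a pose out of reach is approached as far as the arm can. A call with a gripper value outside its range is refused whole. The fingers move at their own pace and stop on an object; "newtons" is the grip in N (left out, the last holds). Time passes only in rows, so rows that repeat a pose let the fingers close. It gives the time, the measured TCP pose, the force, the opening and the grip force at its end, in the units of the state.
- ctrl.get_state(): the state, without advancing time (a new reading comes with each control period).
- optics.get_image(name): name is "scene" or "top" or "wrist"; returns (picture, depth): 400x640x3 uint8, red, green, blue; 400x640 float32, m along the optical axis (not along the pixel's ray), 0 where there is no reading.
- optics.camera_params(name): a dict with "intrinsics" (3x3 intrinsics, pixels), "k1" (the pictures are not rectified: a ray, as slopes to the right and down, at radius r is drawn at 1 + k1 r^2 times it, then the intrinsics apply), "R" (3x3) and "t" (3): a world point X has camera coordinates R X + t. Camera axes: x right, y down, z forward; pixel columns grow to the right and rows downward; lengths in m; the calibration is good to about 2 mm. A picture is of the moment at which its call begins: read the wrist's pose just before it. camera_params takes no time and is no camera call; for the wrist camera it gives the pose at the moment of the call.
- ctrl.job_done(): hands the job in; it is judged then, once.
Trained networks look in the newest picture that a camera, given by its name, has taken for a name from the list of things; names that differ only in an ending like _2 or _b are one class to them, and where a whole thing is asked for, a point or a joint stands for the part that bears it (a point fixed in the world has none). Each returns a list of dicts, best first, with "conf" (0 to 1); they miss things now and then, are a little off and sometimes report something else, mostly with a low value. They report only what shows in the picture. A call takes as long as a camera call.
- optics.spot_in(camera, query): "pixel" ([column, row] in pixels, amid what is visible of it).
The state is a dict: "t": time; "joint_pos": joint angles; "joint_velocities": joint speeds; "tau": joint torques, N m; "tcp_pos": TCP position; "orientation": TCP orientation; "force": force on the tool from outside, world axes, zero at the start; "moment": the same for the moment, N m; "finger_gap": finger opening in m; "grip_force": force on a finger pad.
Only numpy, scipy, OpenCV 4.12 (cv2) and the standard library are available. Lean on these libraries where they do the work, as an engineer would, in place of code of your own. Each camera call takes 0.05 s, during which the arm holds its last target. There are 200 camera calls.

## Task

Clear the bench: put every wood offcut lying on it into the open scrap bin, then push the bin's lid past upright and let go, so that it swings shut by its own weight. When it is shut, lay the green mallet flat on the lid with its head well on the lid, as a weight against the wind. Leave the other tools where they are.

Things in the scene. Friction and masses are not known exactly. Their poses are not given: they have to be found in the camera images.
- offcut_a: wood offcut (debris): pale pine block 55 x 38 x 28 mm along its own x, y, z; origin at the centre of its underside; about 35 g; lies on the bench or may be absent
- offcut_b: wood offcut (debris): brown wood block 50 x 40 x 22 mm along its own x, y, z; origin at the centre of its underside; about 35 g; lies on the bench or may be absent
- offcut_c: wood offcut (debris): round dowel end, standing disc, diameter 38, so 38 x 38 x 26 mm along its own x, y, z; origin at the centre of its underside; about 35 g; lies on the bench or may be absent
- offcut_d: wood offcut (debris): pale moulding offcut, L section: 12 thick base plus a 14 wide, 12 tall rib along its +y edge, overall 55 x 36 x 24 mm along its own x, y, z; origin at the centre of its underside; about 35 g; lies on the bench or may be absent
- offcut_e: wood offcut (debris): plywood piece 52 x 34 x 18 mm along its own x, y, z; origin at the centre of its underside; about 35 g; lies on the bench or may be absent
- offcut_f: wood offcut (debris): dark stepped block: 14 thick, 26 thick over its -x half, overall 54 x 32 x 26 mm along its own x, y, z; origin at the centre of its underside; about 35 g; lies on the bench or may be absent
- bin: open-topped grey scrap bin, fixed to the bench, 200 x 240 x 120 mm along its own x, y, z, walls and floor 5 mm thick; origin at the centre of its underside, z up. The hinge of its lid runs along its own y on the rim at x = +100 mm, z = 120 mm; that side faces the middle of the bench
- lid (a joint): angle of the bin's blue lid (flat panel 214 mm from hinge to free edge, 250 mm along the hinge, 8 mm thick, 0.25 kg): 0 = shut, lying flat on the rim with its top at 128 mm above the bench, 1.57 = upright, stop at 1.85; starts open, leaning back about 0.1 to 0.25 rad past upright, outward over the bin's +x side. Free damped hinge: once past upright towards the bin (below about 1.5) its weight swings it shut in about a second; a fraction of a newton at the free edge moves it
- lid_edge (a point): middle of the lid's free edge, 214 mm from the hinge
- mallet: mallet lying flat on the bench, 0.45 kg; green rubber head 54 x 90 x 54 mm along its own x, y, z, flat underneath; round pale wooden handle, diameter 26 mm, leaves the middle of the head's -x face and runs to x = -190 mm at 27 mm height; origin at the centre of the underside of the head; balance point about 14 mm from the origin towards the handle
- mallet_grip (a point): point on the axis of the mallet's handle, 60 mm from the head's centre and 27 mm above the underside, where it is well gripped across the handle
- sanding_block: bystander: red plastic sanding block with a dark sole, 60 x 36 x 24 mm, origin under its centre
- wax_tin: bystander: round brass tin of wax with a red lid, diameter 52, height 22 mm, origin under its centre
- nail_punch: bystander: steel nail punch, 110 x 10 x 10 mm along its x, origin under its centre
- compass: bystander: steel drawing compass lying flat, legs 130 mm from the hinge (its origin) along its +x

How it is judged:
By the outcome, as a careful person would: the job done as asked, in the order asked, and still so for the second after the job is handed in, with the robot touching nothing.
Of offcut_a, offcut_b, offcut_c, offcut_d, offcut_e, offcut_f only 3 to 5 are there at a start; the rules pass over those that are not, and their reading is None.
At some moment in a run one of offcut_a, offcut_b, offcut_c, offcut_d, offcut_e, offcut_f, mallet may be knocked a few centimetres aside while the robot is not near it.
Once in a run the grip may slacken for a moment while it holds something.
It also fails if it takes over 210 s, if anything falls off the work surface, if the arm or the gripper's body presses on something with over 40 N, if the wrist force passes 120 N, or if a joint passes its speed limit or range.

## Working session

There is one attempt and no reset: what is moved stays moved. The work goes in short steps, Python scripts to look and compute and a tool call to move; the robot and the scene stay as the last step left them, time stands still between calls to the robot, and variables do not carry over. Pictures are saved under pics/ and viewed, at most 14 in all, crops included, and the job is handed in when it is done.

Besides the shell and the picture viewer there is one more tool, called after "Request:" as name(argument=value, ...) on one line, values as JSON. arm_command: Moves the arm, as the interface text tells. Its arguments: {"type":"object","properties":{"series":{"type":"array"},"newtons":{"type":"number"}},"required":["series"]}

```bash
mkdir -p pics; ls
cat > h.py <<'E'
import numpy as np, cv2, json
from station import ctrl, optics
from scipy.spatial.transform import Rotation as Rn
def und(p,c):
    K=np.array(c["intrinsics"]);d=np.array([(p[0]-K[0,2])/K[0,0],(p[1]-K[1,2])/K[1,1]]);s=d.copy()
    for _ in range(20): s=d/(1+c["k1"]*(s@s))
    return s
def ray(p,c):
    R=np.array(c["R"]);t=np.array(c["t"]);s=und(p,c)
    return -R.T@t, R.T@np.array([s[0],s[1],1])
def onz(p,c,z):
    o,d=ray(p,c);return o+d*(z-o[2])/d[2]
def cloud(dep,c):
    K=np.array(c["intrinsics"]);v,u=np.mgrid[:dep.shape[0],:dep.shape[1]]
    d=np.stack([(u-K[0,2])/K[0,0],(v-K[1,2])/K[1,1]],-1);s=d.copy()
    for _ in range(12): s=d/(1+c["k1"]*(s**2).sum(-1,keepdims=True))
    P=np.concatenate([s,np.ones_like(s[...,:1])],-1)*dep[...,None]
    return (P-np.array(c["t"]))@np.array(c["R"])
def shot(n,name=None):
    c=optics.camera_params(n);im,d=optics.get_image(n)
    if name: cv2.imwrite("pics/"+name,im[...,::-1])
    return im,d,c
def Rt(s): 
    q=s["orientation"];return Rn.from_quat([q[1],q[2],q[3],q[0]]).as_matrix()
E
python3 - <<'E'
from h import *
im,d,c=shot("top","top0.png"); im2,d2,c2=shot("scene","scene0.png")
np.savez("top0.npz",im=im,d=d)
P=cloud(d,c)
for q in ["offcut_a","offcut_c","offcut_d","offcut_e","offcut_f","bin","lid","mallet","mallet_grip","sanding_block","wax_tin"]:
    print(q,[(np.round(r["pixel"]).tolist(),round(r["conf"],2),np.round(P[int(r["pixel"][1]),int(r["pixel"][0])],3).tolist()) for r in optics.spot_in("top",q)])
s=ctrl.get_state();print(s["t"],np.round(Rt(s),2).tolist(),s["finger_gap"])
E
```

```text
pics
offcut_a [([450.0, 202.0], 0.75, [0.55, -0.402, 0.03]), ([361.0, 203.0], 0.7, [0.55, -0.145, 0.015]), ([448.0, 237.0], 0.64, [0.446, -0.391, 0.026]), ([404.0, 235.0], 0.63, [0.455, -0.264, 0.026]), ([333.0, 193.0], 0.48, [0.578, -0.064, 0.024])]
offcut_c [([450.0, 202.0], 0.75, [0.55, -0.402, 0.03]), ([361.0, 203.0], 0.7, [0.55, -0.145, 0.015]), ([448.0, 237.0], 0.64, [0.446, -0.391, 0.026]), ([404.0, 235.0], 0.63, [0.455, -0.264, 0.026]), ([333.0, 193.0], 0.48, [0.578, -0.064, 0.024])]
offcut_d [([450.0, 202.0], 0.75, [0.55, -0.402, 0.03]), ([361.0, 203.0], 0.7, [0.55, -0.145, 0.015]), ([448.0, 237.0], 0.64, [0.446, -0.391, 0.026]), ([404.0, 235.0], 0.63, [0.455, -0.264, 0.026]), ([333.0, 193.0], 0.48, [0.578, -0.064, 0.024])]
offcut_e [([450.0, 202.0], 0.75, [0.55, -0.402, 0.03]), ([361.0, 203.0], 0.7, [0.55, -0.145, 0.015]), ([448.0, 237.0], 0.64, [0.446, -0.391, 0.026]), ([404.0, 235.0], 0.63, [0.455, -0.264, 0.026]), ([333.0, 193.0], 0.48, [0.578, -0.064, 0.024])]
offcut_f [([450.0, 202.0], 0.75, [0.55, -0.402, 0.03]), ([361.0, 203.0], 0.7, [0.55, -0.145, 0.015]), ([448.0, 237.0], 0.64, [0.446, -0.391, 0.026]), ([404.0, 235.0], 0.63, [0.455, -0.264, 0.026]), ([333.0, 193.0], 0.48, [0.578, -0.064, 0.024])]
bin [([200.0, 218.0], 0.81, [0.509, 0.319, 0.004])]
lid [([243.0, 224.0], 0.86, [0.448, 0.147, 0.323])]
mallet [([311.0, 165.0], 0.79, [0.65, 0.003, 0.054])]
mallet_grip [([312.0, 163.0], 0.82, [0.663, -0.003, 0.039]), ([407.0, 235.0], 0.56, [0.452, -0.269, 0.029])]
sanding_block [([374.0, 236.0], 0.84, [0.451, -0.175, 0.024])]
wax_tin [([407.0, 191.0], 0.65, [0.581, -0.28, 0.023]), ([242.0, 226.0], 0.35, [0.443, 0.146, 0.327])]
0.65 [[0.93, 0.36, -0.0], [0.36, -0.93, 0.0], [-0.0, -0.0, -1.0]] 0.09412686611330197
```

View top.

Run:
```python
import cv2
im=cv2.imread("pics/top0.png");cv2.imwrite("pics/top0c.png",cv2.resize(im[120:300,140:500],None,fx=2.2,fy=2.2,interpolation=cv2.INTER_CUBIC))
```

```text
(no output)
```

View pics/top0c.png

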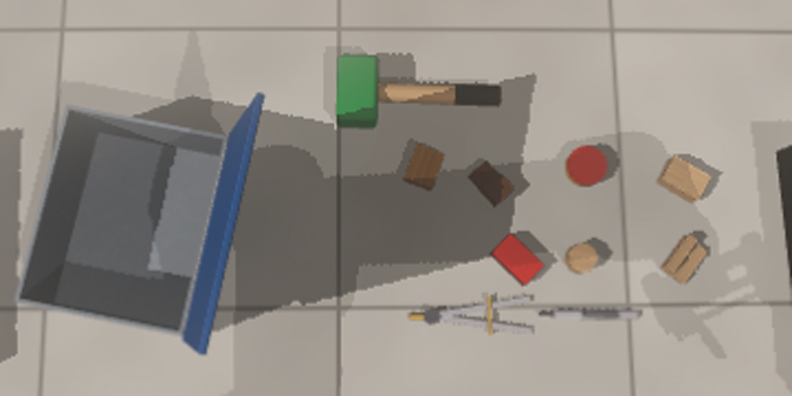

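View pics/scene0.png

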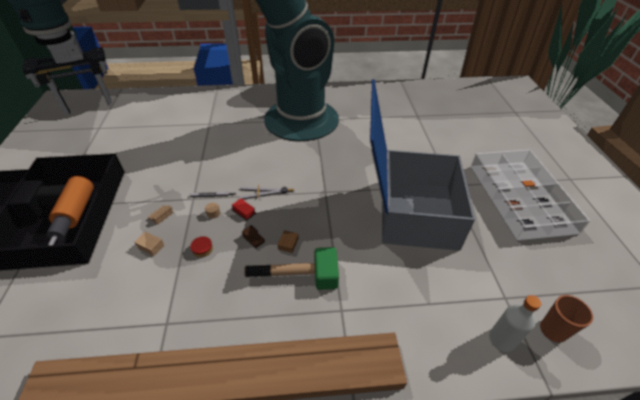

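```bash
cat >> h.py <<'E'
def blobs(d,c,zlo=.010,zhi=.07,reg=(.35,.8,-.55,.08)):
    P=cloud(d,c);m=((P[...,2]>zlo)&(P[...,2]<zhi)&(P[...,0]>reg[0])&(P[...,0]<reg[1])&(P[...,1]>reg[2])&(P[...,1]<reg[3])).astype(np.uint8)
    n,l,st,_=cv2.connectedComponentsWithStats(m,connectivity=4);out=[]
    for i in range(1,n):
        if st[i,4]<25: continue
        Q=P[l==i];(cx,cy),(w,h),a=cv2.minAreaRect((Q[:,:2]*1000).astype(np.float32))
        if w<h: w,h,a=h,w,a+90
        out.append(dict(c=(round(cx),round(cy)),med=np.round(np.median(Q[:,:2],0)*1000).tolist(),long=round(w),short=round(h),yaw=round((a+90)%180-90),top=round(float(np.percentile(Q[:,2],90))*1000),n=len(Q)))
    return out
E
python3 - <<'E'
from h import *
z=np.load("top0.npz");c=optics.camera_params("top");d=z["d"]
for b in blobs(d,c): print(b)
P=cloud(d,c).reshape(-1,3);P=P[(P[:,1]>.1)&(P[:,1]<.55)&(P[:,0]>.3)&(P[:,0]<.8)]
rim=P[(P[:,2]>.112)&(P[:,2]<.125)];print("rim",cv2.minAreaRect((rim[:,:2]*1000).astype(np.float32)),len(rim))
lid=P[P[:,2]>.15];r=cv2.minAreaRect((lid[:,:2]*1000).astype(np.float32));print("lid",r,lid[:,2].max())
top=lid[lid[:,2]>.3];print("edge",cv2.minAreaRect((top[:,:2]*1000).astype(np.float32)),len(top))
for p in [(68,107),(222,152),(182,330),(20,300)]: print(np.round(onz((140+p[0]/2.2,120+p[1]/2.2),c,.12),3))
print("lid edge corners",[np.round(onz((140+p[0]/2.2,120+p[1]/2.2),c,.328),3).tolist() for p in [(260,97),(205,352)]])
print("mallet",[np.round(onz((140+p[0]/2.2,120+p[1]/2.2),c,.03),3).tolist() for p in [(440,93),(500,95)]])
cw=optics.camera_params("wrist");s=ctrl.get_state();R=Rt(s)
print("wristcam in tool",np.round(R.T@(-np.array(cw["R"]).T@cw["t"]-s["tcp_pos"]),3),np.round(np.array(cw["R"])@R,2).tolist())
E
```

```text
{'c': (665, -56), 'med': [662.0, 3.0], 'long': 215, 'short': 88, 'yaw': 89, 'top': 55, 'n': 1114}
{'c': (542, -548), 'med': [553.0, -549.0], 'long': 104, 'short': 5, 'yaw': 1, 'top': 63, 'n': 279}
{'c': (569, -63), 'med': [569.0, -62.0], 'long': 51, 'short': 40, 'yaw': -21, 'top': 25, 'n': 246}
{'c': (570, -278), 'med': [569.0, -277.0], 'long': 51, 'short': 51, 'yaw': -47, 'top': 26, 'n': 264}
{'c': (552, -408), 'med': [550.0, -405.0], 'long': 58, 'short': 41, 'yaw': 59, 'top': 31, 'n': 297}
{'c': (548, -150), 'med': [547.0, -151.0], 'long': 54, 'short': 33, 'yaw': 41, 'top': 28, 'n': 215}
{'c': (464, -548), 'med': [452.0, -549.0], 'long': 102, 'short': 4, 'yaw': 0, 'top': 68, 'n': 126}
{'c': (448, -182), 'med': [446.0, -181.0], 'long': 58, 'short': 37, 'yaw': 46, 'top': 27, 'n': 276}
{'c': (446, -405), 'med': [445.0, -402.0], 'long': 58, 'short': 37, 'yaw': -39, 'top': 26, 'n': 236}
{'c': (447, -265), 'med': [447.0, -264.0], 'long': 38, 'short': 35, 'yaw': -89, 'top': 29, 'n': 154}
{'c': (372, -67), 'med': [373.0, -70.0], 'long': 24, 'short': 16, 'yaw': -64, 'top': 15, 'n': 37}
{'c': (374, -294), 'med': [374.0, -296.0], 'long': 84, 'short': 9, 'yaw': 87, 'top': 14, 'n': 61}
rim ((486.46600341796875, 300.4635314941406), (202.38088989257812, 243.9434356689453), 78.70368957519531) 806
lid ((460.9385681152344, 165.27166748046875), (58.1548957824707, 250.54270935058594), 78.55655670166016) 0.32988607816205223
edge ((456.69378662109375, 144.323486328125), (15.156076431274414, 250.5391082763672), 78.67350769042969) 623
[0.621 0.371 0.12 ]
[0.565 0.185 0.12 ]
[0.357 0.225 0.12 ]
[0.391 0.413 0.12 ]
lid edge corners [[0.573, 0.116, 0.328], [0.336, 0.161, 0.328]]
mallet [[0.665, -0.085, 0.03], [0.662, -0.165, 0.03]]
wristcam in tool [ 0.08   0.    -0.155] [[0.0, 1.0, 0.0], [-0.96, 0.0, -0.28], [-0.28, -0.0, 0.96]]
```

```bash
cat >> h.py <<'E'
def yaw(R): return np.degrees(np.arctan2(R[1,0],R[0,0]))
def plan(W,hand=None):
    "W: (x,y,z[m],psi[deg]) ; prints calls in tool axes (cm, deg)"
    s=ctrl.get_state();p=np.array(s["tcp_pos"]);a=yaw(Rt(s))
    print("t %.1f tcp"%s["t"],np.round(p,3),"psi %.1f gap %.3f grip %.1f F"%(a,s["finger_gap"],s["grip_force"]),np.round(s["force"],1),"tilt %.3f"%Rt(s)[2,2])
    for w in W:
        q=np.array(w[:3]);da=(w[3]-a+180)%360-180
        n=max(np.linalg.norm(q-p)/.0405,abs(da)/7,1);k=int(np.ceil(n/5))
        for i in range(k):
            r=np.radians(a);M=np.array([[np.cos(r),np.sin(r),0],[np.sin(r),-np.cos(r),0],[0,0,-1]])
            e=p+(q-p)/(k-i);t=np.round(M.T@(e-p)*100,1);wz=-round(da/k*(1)) if i<k-1 else -round(((w[3]-a+180)%360)-180)
            print("  x %.1f y %.1f z %.1f wz %d rows %d"%(*t,wz,int(np.ceil(n/k))))
            p=p+M@t/100;a=a-wz
E
python3 -c "
from h import *
plan([(.551,-.406,.12,59),(.551,-.406,.029,59),(.551,-.40,.15,59),(.50,.06,.41,59),(.50,.32,.41,59),(.51,.34,.14,59)])"
```

```text
t 0.7 tcp [ 0.224 -0.583  0.23 ] psi 21.0 gap 0.094 grip 0.0 F [-0.1 -0.1 -0.5] tilt -1.000
  x 18.4 y -2.4 z 5.5 wz -19 rows 5
  x 18.3 y 3.7 z 5.5 wz -19 rows 5
  x -0.0 y -0.0 z 9.1 wz 0 rows 3
  x 0.5 y -0.3 z -12.1 wz 0 rows 3
  x 12.3 y -9.4 z -8.7 wz 0 rows 5
  x 12.2 y -9.3 z -8.6 wz 0 rows 5
  x 12.3 y -9.4 z -8.7 wz 0 rows 5
  x 11.1 y -6.7 z 0.0 wz 0 rows 4
  x 11.2 y -6.6 z 0.0 wz 0 rows 4
  x 1.1 y -0.1 z 13.5 wz 0 rows 4
  x 1.1 y -0.1 z 13.5 wz 0 rows 4
```

Request:
arm_command(series=[{"hand":-0.4,"x":18.4,"y":-2.4,"z":5.5,"wz":-19},{"hand":-0.4,"x":18.4,"y":-2.4,"z":5.5,"wz":-19},{"hand":-0.4,"x":18.4,"y":-2.4,"z":5.5,"wz":-19},{"hand":-0.4,"x":18.4,"y":-2.4,"z":5.5,"wz":-19},{"hand":-0.4,"x":18.4,"y":-2.4,"z":5.5,"wz":-19}], newtons=25)

```text
validation failed for argument at $.se...
```

Request:
arm_command(series=[{"hand":-0.4,"x":18.3,"y":3.7,"z":5.5,"wz":-19},{"hand":-0.4,"x":18.3,"y":3.7,"z":5.5,"wz":-19},{"hand":-0.4,"x":18.3,"y":3.7,"z":5.5,"wz":-19},{"hand":-0.4,"x":18.3,"y":3.7,"z":5.5,"wz":-19},{"hand":-0.4,"x":18.3,"y":3.7,"z":5.5,"wz":-19}])

```text
validation failed for argument at $.se...
```

Request:
arm_command(series=[{"hand":-0.4},{"hand":-0.4}])

```text
validation failed for argument at $.se...
```

Request:
arm_command(series=[{"hand":-0.4,"x":18.4,"y":-2.4,"z":5.5,"wx":0,"wy":0,"wz":-19},{"hand":-0.4,"x":18.4,"y":-2.4,"z":5.5,"wx":0,"wy":0,"wz":-19},{"hand":-0.4,"x":18.4,"y":-2.4,"z":5.5,"wx":0,"wy":0,"wz":-19},{"hand":-0.4,"x":18.4,"y":-2.4,"z":5.5,"wx":0,"wy":0,"wz":-19},{"hand":-0.4,"x":18.4,"y":-2.4,"z":5.5,"wx":0,"wy":0,"wz":-19}], newtons=25)

```text
t: 1.07
tcp_pos: [0.3907, -0.4922, 0.1744]
orientation: [-0.001, 0.939, 0.344, 0.001]
force: [0.2, -0.8, -0.8]
finger_gap: 0.0667
grip_force: 0.0
```

Request:
arm_command(series=[{"hand":-0.4,"x":18.3,"y":3.7,"z":5.5,"wx":0,"wy":0,"wz":-19},{"hand":-0.4,"x":18.3,"y":3.7,"z":5.5,"wx":0,"wy":0,"wz":-19},{"hand":-0.4,"x":18.3,"y":3.7,"z":5.5,"wx":0,"wy":0,"wz":-19},{"hand":-0.4,"x":18.3,"y":3.7,"z":5.5,"wx":0,"wy":0,"wz":-19},{"hand":-0.4,"x":18.3,"y":3.7,"z":5.5,"wx":0,"wy":0,"wz":-19}])

```text
t: 1.48
tcp_pos: [0.5542, -0.4026, 0.1192]
orientation: [-0.001, 0.87, 0.494, 0.001]
force: [1.5, 1.1, 0.3]
finger_gap: 0.0659
grip_force: 0.0
```

Run:
```python
from h import *
im,d,c=shot("wrist","w1.png")
for b in blobs(d,c,.012,.05,(.45,.65,-.52,-.3)): print(b)
plan([(.551,-.406,.029,59)])
```

```text
{'c': (571, -303), 'med': [571.0, -302.0], 'long': 31, 'short': 5, 'yaw': 0, 'top': 24, 'n': 206}
{'c': (552, -409), 'med': [554.0, -407.0], 'long': 55, 'short': 38, 'yaw': 59, 'top': 30, 'n': 2532}
{'c': (454, -398), 'med': [456.0, -396.0], 'long': 21, 'short': 15, 'yaw': -38, 'top': 26, 'n': 295}
t 1.5 tcp [ 0.558 -0.399  0.118] psi 59.4 gap 0.066 grip 0.0 F [ 1.2  5.6 -3. ] tilt -1.000
  x -1.0 y -0.2 z 8.9 wz 0 rows 3
```

View pics/w1.png

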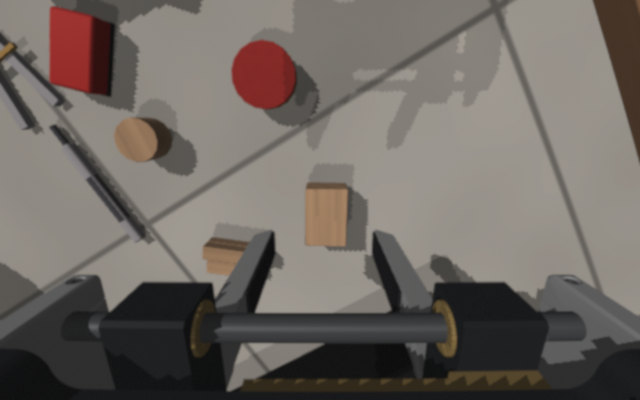

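Request:
arm_command(series=[{"hand":-0.4,"x":-0.1,"y":0.2,"z":9.1,"wx":0,"wy":0,"wz":0},{"hand":-0.4,"x":-0.1,"y":0.2,"z":9.1,"wx":0,"wy":0,"wz":0},{"hand":-0.4,"x":-0.1,"y":0.2,"z":9.1,"wx":0,"wy":0,"wz":0},{"hand":-0.4,"x":-0.1,"y":0.2,"z":9.1,"wx":0,"wy":0,"wz":0},{"hand":1,"x":-0.1,"y":0.2,"z":9.1,"wx":0,"wy":0,"wz":0}])

```text
t: 1.95
tcp_pos: [0.5522, -0.4075, 0.0294]
orientation: [-0.001, 0.87, 0.492, -0.0]
force: [0.8, 0.5, 1.4]
finger_gap: 0.0621
grip_force: 0.0
```

Request:
arm_command(series=[{"hand":1,"x":0,"y":0,"z":0,"wx":0,"wy":0,"wz":0},{"hand":1,"x":0,"y":0,"z":0,"wx":0,"wy":0,"wz":0},{"hand":1,"x":0,"y":0,"z":0,"wx":0,"wy":0,"wz":0},{"hand":1,"x":0,"y":0,"z":0,"wx":0,"wy":0,"wz":0},{"hand":1,"x":0,"y":0,"z":0,"wx":0,"wy":0,"wz":0}])

```text
t: 2.37
tcp_pos: [0.5525, -0.4078, 0.0299]
orientation: [0.0, 0.87, 0.492, 0.0]
force: [-0.6, 0.9, 4.9]
finger_gap: 0.0376
grip_force: 25.0
```

```bash
sed -i 's/^def plan(W,hand=None):/def plan(W,start=None):/; s/^    for w in W:/    if start: p=np.array(start[:3]);a=start[3]\n    for w in W:/' h.py; echo '    print("end",np.round(p,3).tolist(),a)' >> h.py
python3 -c "
from h import *
plan([(.551,-.406,.15,59),(.50,.06,.41,59),(.51,.34,.41,59),(.51,.34,.14,59)],(.552,-.408,.029,59))"
```

```text
t 2.4 tcp [ 0.553 -0.408  0.03 ] psi 59.0 gap 0.038 grip 25.0 F [-0.6  0.9  4.9] tilt -1.000
  x 0.1 y -0.2 z -12.1 wz 0 rows 3
  x 12.4 y -9.5 z -8.7 wz 0 rows 5
  x 12.5 y -9.4 z -8.7 wz 0 rows 5
  x 12.4 y -9.5 z -8.6 wz 0 rows 5
  x 12.3 y -6.8 z 0.0 wz 0 rows 4
  x 12.3 y -6.7 z -0.0 wz 0 rows 4
  x -0.0 y -0.0 z 13.5 wz 0 rows 4
  x -0.0 y -0.0 z 13.5 wz 0 rows 4
end [0.51, 0.34, 0.14] 59
```

Request:
arm_command(series=[{"hand":1,"x":0,"y":0,"z":-12,"wx":0,"wy":0,"wz":0},{"hand":1,"x":0,"y":0,"z":-12,"wx":0,"wy":0,"wz":0},{"hand":1,"x":0,"y":0,"z":-12,"wx":0,"wy":0,"wz":0}])

```text
t: 2.62
tcp_pos: [0.5523, -0.4074, 0.1515]
orientation: [-0.0, 0.87, 0.493, 0.0]
force: [-0.1, -0.8, 0.3]
finger_gap: 0.038
grip_force: 25.0
```

Request:
arm_command(series=[{"hand":1,"x":12.4,"y":-9.5,"z":-8.7,"wx":0,"wy":0,"wz":0},{"hand":1,"x":12.4,"y":-9.5,"z":-8.7,"wx":0,"wy":0,"wz":0},{"hand":1,"x":12.4,"y":-9.5,"z":-8.7,"wx":0,"wy":0,"wz":0},{"hand":1,"x":12.4,"y":-9.5,"z":-8.7,"wx":0,"wy":0,"wz":0},{"hand":1,"x":12.4,"y":-9.5,"z":-8.7,"wx":0,"wy":0,"wz":0}])

```text
t: 3.03
tcp_pos: [0.5359, -0.247, 0.2399]
orientation: [0.001, 0.869, 0.495, 0.001]
force: [0.6, 0.9, 0.1]
finger_gap: 0.0378
grip_force: 25.0
```

Request:
arm_command(series=[{"hand":1,"x":12.4,"y":-9.5,"z":-8.7,"wx":0,"wy":0,"wz":0},{"hand":1,"x":12.4,"y":-9.5,"z":-8.7,"wx":0,"wy":0,"wz":0},{"hand":1,"x":12.4,"y":-9.5,"z":-8.7,"wx":0,"wy":0,"wz":0},{"hand":1,"x":12.4,"y":-9.5,"z":-8.7,"wx":0,"wy":0,"wz":0},{"hand":1,"x":12.4,"y":-9.5,"z":-8.7,"wx":0,"wy":0,"wz":0}])

```text
t: 3.45
tcp_pos: [0.5176, -0.0919, 0.3268]
orientation: [0.001, 0.869, 0.495, 0.002]
force: [0.2, 0.1, 0.1]
finger_gap: 0.0377
grip_force: 25.0
```

Request:
arm_command(series=[{"hand":1,"x":12.4,"y":-9.5,"z":-8.7,"wx":0,"wy":0,"wz":0},{"hand":1,"x":12.4,"y":-9.5,"z":-8.7,"wx":0,"wy":0,"wz":0},{"hand":1,"x":12.4,"y":-9.5,"z":-8.7,"wx":0,"wy":0,"wz":0},{"hand":1,"x":12.4,"y":-9.5,"z":-8.7,"wx":0,"wy":0,"wz":0},{"hand":1,"x":12.4,"y":-9.5,"z":-8.7,"wx":0,"wy":0,"wz":0}])

```text
t: 3.87
tcp_pos: [0.4992, 0.0633, 0.4136]
orientation: [0.001, 0.869, 0.495, 0.002]
force: [0.8, 0.1, -0.0]
finger_gap: 0.0378
grip_force: 25.0
```

```bash
python3 -c "
from h import *
plan([(.51,.34,.41,59),(.51,.34,.14,59)],(.50,.06,.41,59))"
```

```text
t 3.9 tcp [0.499 0.063 0.414] psi 59.3 gap 0.038 grip 25.0 F [ 0.8  0.1 -0. ] tilt -1.000
  x 12.3 y -6.8 z 0.0 wz 0 rows 4
  x 12.2 y -6.8 z 0.0 wz 0 rows 4
  x 0.0 y 0.0 z 13.5 wz 0 rows 4
  x 0.0 y 0.0 z 13.5 wz 0 rows 4
end [0.51, 0.34, 0.14] 59
```

Request:
arm_command(series=[{"hand":1,"x":12.3,"y":-6.8,"z":0,"wx":0,"wy":0,"wz":0},{"hand":1,"x":12.3,"y":-6.8,"z":0,"wx":0,"wy":0,"wz":0},{"hand":1,"x":12.3,"y":-6.8,"z":0,"wx":0,"wy":0,"wz":0},{"hand":1,"x":12.3,"y":-6.8,"z":0,"wx":0,"wy":0,"wz":0}])

```text
t: 4.2
tcp_pos: [0.5037, 0.2034, 0.4102]
orientation: [-0.001, 0.869, 0.494, 0.0]
force: [0.6, 1.3, 0.4]
finger_gap: 0.0377
grip_force: 2.5
```

Request:
arm_command(series=[{"hand":1,"x":12.3,"y":-6.8,"z":0,"wx":0,"wy":0,"wz":0},{"hand":1,"x":12.3,"y":-6.8,"z":0,"wx":0,"wy":0,"wz":0},{"hand":1,"x":12.3,"y":-6.8,"z":0,"wx":0,"wy":0,"wz":0},{"hand":1,"x":12.3,"y":-6.8,"z":0,"wx":0,"wy":0,"wz":0}])

```text
t: 4.53
tcp_pos: [0.5085, 0.3436, 0.4094]
orientation: [-0.001, 0.869, 0.494, -0.001]
force: [-1.0, 0.5, 0.1]
finger_gap: 0.0378
grip_force: 25.0
```

Request:
arm_command(series=[{"hand":1,"x":0,"y":0,"z":13.5,"wx":0,"wy":0,"wz":0},{"hand":1,"x":0,"y":0,"z":13.5,"wx":0,"wy":0,"wz":0},{"hand":1,"x":0,"y":0,"z":13.5,"wx":0,"wy":0,"wz":0},{"hand":1,"x":0,"y":0,"z":13.5,"wx":0,"wy":0,"wz":0}])

```text
t: 4.87
tcp_pos: [0.5083, 0.3368, 0.2691]
orientation: [0.0, 0.87, 0.492, -0.004]
force: [-1.4, -1.0, -2.0]
finger_gap: 0.0379
grip_force: 25.0
```

Request:
arm_command(series=[{"hand":1,"x":0,"y":0,"z":13.5,"wx":0,"wy":0,"wz":0},{"hand":1,"x":0,"y":0,"z":13.5,"wx":0,"wy":0,"wz":0},{"hand":1,"x":0,"y":0,"z":13.5,"wx":0,"wy":0,"wz":0},{"hand":1,"x":0,"y":0,"z":13.5,"wx":0,"wy":0,"wz":0}])

```text
t: 5.2
tcp_pos: [0.5085, 0.337, 0.1359]
orientation: [0.0, 0.87, 0.492, -0.003]
force: [-0.1, -0.8, -1.0]
finger_gap: 0.0375
grip_force: 25.0
```

Request:
arm_command(series=[{"hand":-0.4,"x":0,"y":0,"z":0,"wx":0,"wy":0,"wz":0},{"hand":-0.4,"x":0,"y":0,"z":0,"wx":0,"wy":0,"wz":0},{"hand":-0.4,"x":0,"y":0,"z":0,"wx":0,"wy":0,"wz":0},{"hand":-0.4,"x":0,"y":0,"z":0,"wx":0,"wy":0,"wz":0}])

```text
t: 5.53
tcp_pos: [0.5108, 0.3398, 0.1432]
orientation: [-0.0, 0.87, 0.492, 0.002]
force: [-0.4, -0.1, -0.2]
finger_gap: 0.0611
grip_force: 0.0
```

Run:
```python
from h import *
im,d,c=shot("top")
for b in blobs(d,c): print(b) if b['c'][1]>-500 and b['c'][0]>400 else 0
plan([(.51,.34,.41,59),(.50,.06,.41,70),(.447,-.403,.12,141),(.447,-.403,.028,141)],(.51,.34,.14,59))
```

```text
{'c': (666, -56), 'med': [662.0, 3.0], 'long': 215, 'short': 89, 'yaw': 90, 'top': 55, 'n': 1114}
{'c': (569, -63), 'med': [569.0, -62.0], 'long': 51, 'short': 40, 'yaw': -21, 'top': 25, 'n': 246}
{'c': (570, -278), 'med': [569.0, -277.0], 'long': 52, 'short': 51, 'yaw': 10, 'top': 25, 'n': 270}
{'c': (548, -151), 'med': [547.0, -150.0], 'long': 54, 'short': 33, 'yaw': 39, 'top': 28, 'n': 217}
{'c': (447, -182), 'med': [447.0, -181.0], 'long': 58, 'short': 37, 'yaw': 46, 'top': 27, 'n': 276}
{'c': (445, -404), 'med': [446.0, -402.0], 'long': 56, 'short': 37, 'yaw': -38, 'top': 26, 'n': 233}
{'c': (447, -265), 'med': [447.0, -264.0], 'long': 37, 'short': 34, 'yaw': 89, 'top': 29, 'n': 157}
t 5.6 tcp [0.511 0.34  0.143] psi 59.0 gap 0.064 grip 0.0 F [-0.2  0.6 -0.1] tilt -1.000
  x 0.0 y 0.0 z -13.5 wz 0 rows 4
  x 0.0 y 0.0 z -13.5 wz 0 rows 4
  x -12.3 y 6.8 z 0.0 wz -6 rows 4
  x -12.9 y 5.4 z 0.0 wz -5 rows 4
  x -15.1 y 3.6 z 9.7 wz -24 rows 5
  x -15.3 y -2.8 z 9.7 wz -24 rows 5
  x -12.8 y -8.8 z 9.6 wz -23 rows 5
  x -0.0 y 0.0 z 9.2 wz 0 rows 3
end [0.447, -0.403, 0.028] 141
```

Request:
arm_command(series=[{"hand":-0.4,"x":0,"y":0,"z":-27,"wx":0,"wy":0,"wz":0},{"hand":-0.4,"x":0,"y":0,"z":-27,"wx":0,"wy":0,"wz":0},{"hand":-0.4,"x":0,"y":0,"z":-27,"wx":0,"wy":0,"wz":0},{"hand":-0.4,"x":0,"y":0,"z":-27,"wx":0,"wy":0,"wz":0},{"hand":-0.4,"x":0,"y":0,"z":-20.2,"wx":0,"wy":0,"wz":0}])

```text
t: 6.0
tcp_pos: [0.5094, 0.3392, 0.3471]
orientation: [-0.0, 0.87, 0.493, 0.002]
force: [-0.5, -0.0, 1.1]
finger_gap: 0.066
grip_force: 0.0
```

```bash
python3 -c "
from h import *
plan([])"
```

```text
t 6.0 tcp [0.509 0.339 0.347] psi 59.0 gap 0.066 grip 0.0 F [-0.5 -0.   1.1] tilt -1.000
end [0.509, 0.339, 0.347] 59.03719879492423
```

Request:
arm_command(series=[{"hand":-0.4,"x":0,"y":0,"z":-6.8,"wx":0,"wy":0,"wz":0},{"hand":-0.4,"x":0,"y":0,"z":-6.8,"wx":0,"wy":0,"wz":0}])

```text
t: 6.17
tcp_pos: [0.5094, 0.3393, 0.4161]
orientation: [-0.0, 0.87, 0.493, 0.003]
force: [-0.5, -0.0, 0.4]
finger_gap: 0.0656
grip_force: 0.0
```

Request:
arm_command(series=[{"hand":-0.4,"x":-12.3,"y":6.8,"z":0,"wx":0,"wy":0,"wz":-6},{"hand":-0.4,"x":-12.3,"y":6.8,"z":0,"wx":0,"wy":0,"wz":-6},{"hand":-0.4,"x":-12.3,"y":6.8,"z":0,"wx":0,"wy":0,"wz":-6},{"hand":-0.4,"x":-12.3,"y":6.8,"z":0,"wx":0,"wy":0,"wz":-6}])

```text
t: 6.5
tcp_pos: [0.5049, 0.1935, 0.4119]
orientation: [0.001, 0.844, 0.536, 0.001]
force: [-0.2, -1.1, -0.2]
finger_gap: 0.066
grip_force: 0.0
```

Request:
arm_command(series=[{"hand":-0.4,"x":-12.9,"y":5.4,"z":0,"wx":0,"wy":0,"wz":-5},{"hand":-0.4,"x":-12.9,"y":5.4,"z":0,"wx":0,"wy":0,"wz":-5},{"hand":-0.4,"x":-12.9,"y":5.4,"z":0,"wx":0,"wy":0,"wz":-5},{"hand":-0.4,"x":-12.9,"y":5.4,"z":0,"wx":0,"wy":0,"wz":-5}])

```text
t: 6.83
tcp_pos: [0.4988, 0.0533, 0.4118]
orientation: [0.001, 0.821, 0.572, 0.0]
force: [0.5, -0.5, -0.0]
finger_gap: 0.0662
grip_force: 0.0
```

Request:
arm_command(series=[{"hand":-0.4,"x":-15.1,"y":3.6,"z":9.7,"wx":0,"wy":0,"wz":-24},{"hand":-0.4,"x":-15.1,"y":3.6,"z":9.7,"wx":0,"wy":0,"wz":-24},{"hand":-0.4,"x":-15.1,"y":3.6,"z":9.7,"wx":0,"wy":0,"wz":-24},{"hand":-0.4,"x":-15.1,"y":3.6,"z":9.7,"wx":0,"wy":0,"wz":-24},{"hand":-0.4,"x":-15.1,"y":3.6,"z":9.7,"wx":0,"wy":0,"wz":-24}])

```text
t: 7.25
tcp_pos: [0.4804, -0.098, 0.3132]
orientation: [0.001, 0.68, 0.733, -0.0]
force: [0.9, 0.3, -0.3]
finger_gap: 0.0661
grip_force: 0.0
```

Request:
arm_command(series=[{"hand":-0.4,"x":-15.3,"y":-2.8,"z":9.7,"wx":0,"wy":0,"wz":-24},{"hand":-0.4,"x":-15.3,"y":-2.8,"z":9.7,"wx":0,"wy":0,"wz":-24},{"hand":-0.4,"x":-15.3,"y":-2.8,"z":9.7,"wx":0,"wy":0,"wz":-24},{"hand":-0.4,"x":-15.3,"y":-2.8,"z":9.7,"wx":0,"wy":0,"wz":-24},{"hand":-0.4,"x":-15.3,"y":-2.8,"z":9.7,"wx":0,"wy":0,"wz":-24}])

```text
t: 7.67
tcp_pos: [0.4626, -0.2536, 0.2154]
orientation: [-0.0, 0.514, 0.858, -0.0]
force: [-0.7, -0.2, 0.2]
finger_gap: 0.0662
grip_force: 0.0
```

Request:
arm_command(series=[{"hand":-0.4,"x":-12.8,"y":-8.8,"z":9.6,"wx":0,"wy":0,"wz":-23},{"hand":-0.4,"x":-12.8,"y":-8.8,"z":9.6,"wx":0,"wy":0,"wz":-23},{"hand":-0.4,"x":-12.8,"y":-8.8,"z":9.6,"wx":0,"wy":0,"wz":-23},{"hand":-0.4,"x":-12.8,"y":-8.8,"z":9.6,"wx":0,"wy":0,"wz":-23},{"hand":-0.4,"x":-12.8,"y":-8.8,"z":9.6,"wx":0,"wy":0,"wz":-23}])

```text
t: 8.08
tcp_pos: [0.4441, -0.4089, 0.1185]
orientation: [-0.001, 0.335, 0.942, -0.0]
force: [-1.3, 0.1, 0.3]
finger_gap: 0.0656
grip_force: 0.0
```

Run:
```python
from h import *
im,d,c=shot("wrist")
for b in blobs(d,c,.010,.05,(.38,.65,-.52,-.3)): print(b)
plan([(.446,-.404,.028,141)],(.447,-.403,.12,141))
```

```text
{'c': (445, -405), 'med': [444.0, -404.0], 'long': 56, 'short': 36, 'yaw': -39, 'top': 26, 'n': 2223}
{'c': (569, -303), 'med': [566.0, -302.0], 'long': 30, 'short': 6, 'yaw': 0, 'top': 24, 'n': 207}
t 8.1 tcp [ 0.444 -0.409  0.118] psi 140.7 gap 0.066 grip 0.0 F [-3.7 -0.8 -1.5] tilt -1.000
  x 0.0 y -0.1 z 9.2 wz 0 rows 3
end [0.446, -0.404, 0.028] 141
```

Request:
arm_command(series=[{"hand":-0.4,"x":0,"y":0,"z":9.2,"wx":0,"wy":0,"wz":0},{"hand":-0.4,"x":0,"y":0,"z":9.2,"wx":0,"wy":0,"wz":0},{"hand":-0.4,"x":0,"y":0,"z":9.2,"wx":0,"wy":0,"wz":0},{"hand":-0.4,"x":0,"y":0,"z":9.2,"wx":0,"wy":0,"wz":0},{"hand":1,"x":0,"y":0,"z":9.2,"wx":0,"wy":0,"wz":0}])

```text
t: 8.55
tcp_pos: [0.4472, -0.4042, 0.0297]
orientation: [0.0, 0.334, 0.943, 0.0]
force: [0.8, -0.2, 0.9]
finger_gap: 0.0621
grip_force: 0.0
```

Request:
arm_command(series=[{"hand":1,"x":0,"y":0,"z":0,"wx":0,"wy":0,"wz":0},{"hand":1,"x":0,"y":0,"z":0,"wx":0,"wy":0,"wz":0},{"hand":1,"x":0,"y":0,"z":0,"wx":0,"wy":0,"wz":0},{"hand":1,"x":0,"y":0,"z":0,"wx":0,"wy":0,"wz":0},{"hand":1,"x":0,"y":0,"z":0,"wx":0,"wy":0,"wz":0}])

```text
t: 8.97
tcp_pos: [0.4468, -0.4045, 0.0291]
orientation: [0.0, 0.334, 0.943, -0.0]
force: [-1.5, 1.0, 6.9]
finger_gap: 0.0353
grip_force: 25.0
```

Request:
arm_command(series=[{"hand":1,"x":0,"y":0,"z":-12,"wx":0,"wy":0,"wz":0},{"hand":1,"x":0,"y":0,"z":-12,"wx":0,"wy":0,"wz":0},{"hand":1,"x":0,"y":0,"z":-12,"wx":0,"wy":0,"wz":0},{"hand":1,"x":0,"y":0,"z":-12,"wx":0,"wy":0,"wz":0}])

```text
t: 9.3
tcp_pos: [0.449, -0.4061, 0.1557]
orientation: [0.004, 0.334, 0.943, -0.002]
force: [0.7, -0.3, -1.4]
finger_gap: 0.0358
grip_force: 25.0
```

```bash
python3 -c "
from h import *
plan([(.48,.06,.41,141),(.45,.31,.41,141),(.45,.31,.14,141)],(.447,-.403,.148,141))
print('return c');plan([(.45,.31,.41,141),(.48,.06,.41,130),(.447,-.265,.13,90)],(.45,.31,.14,141))"
```

```text
t 9.3 tcp [ 0.449 -0.406  0.156] psi 141.0 gap 0.036 grip 25.0 F [ 0.7 -0.3 -1.4] tilt -1.000
  x 8.9 y 12.7 z -8.7 wz 0 rows 5
  x 8.8 y 12.7 z -8.8 wz 0 rows 5
  x 8.9 y 12.7 z -8.7 wz 0 rows 5
  x 9.0 y 8.7 z 0.0 wz 0 rows 4
  x 9.0 y 8.8 z 0.0 wz 0 rows 4
  x 0.0 y -0.0 z 13.5 wz 0 rows 4
  x 0.0 y -0.0 z 13.5 wz 0 rows 4
end [0.45, 0.31, 0.14] 141
return c
t 9.3 tcp [ 0.449 -0.406  0.156] psi 141.0 gap 0.036 grip 25.0 F [ 0.7 -0.3 -1.4] tilt -1.000
  x 0.0 y 0.0 z -13.5 wz 0 rows 4
  x 0.0 y 0.0 z -13.5 wz 0 rows 4
  x -9.0 y -8.8 z 0.0 wz 6 rows 4
  x -9.9 y -7.7 z 0.0 wz 5 rows 4
  x -7.6 y -7.8 z 9.3 wz 13 rows 4
  x -9.2 y -5.9 z 9.4 wz 13 rows 4
  x -10.2 y -3.7 z 9.3 wz 14 rows 4
end [0.447, -0.265, 0.13] 90
```

Request:
arm_command(series=[{"hand":1,"x":8.9,"y":12.7,"z":-8.7,"wx":0,"wy":0,"wz":0},{"hand":1,"x":8.9,"y":12.7,"z":-8.7,"wx":0,"wy":0,"wz":0},{"hand":1,"x":8.9,"y":12.7,"z":-8.7,"wx":0,"wy":0,"wz":0},{"hand":1,"x":8.9,"y":12.7,"z":-8.7,"wx":0,"wy":0,"wz":0},{"hand":1,"x":8.9,"y":12.7,"z":-8.7,"wx":0,"wy":0,"wz":0}])

```text
t: 9.72
tcp_pos: [0.4588, -0.2447, 0.2386]
orientation: [0.002, 0.331, 0.944, -0.0]
force: [1.0, 0.6, -0.1]
finger_gap: 0.0357
grip_force: 25.0
```

Request:
arm_command(series=[{"hand":1,"x":8.8,"y":12.7,"z":-8.8,"wx":0,"wy":0,"wz":0},{"hand":1,"x":8.8,"y":12.7,"z":-8.8,"wx":0,"wy":0,"wz":0},{"hand":1,"x":8.8,"y":12.7,"z":-8.8,"wx":0,"wy":0,"wz":0},{"hand":1,"x":8.8,"y":12.7,"z":-8.8,"wx":0,"wy":0,"wz":0},{"hand":1,"x":8.8,"y":12.7,"z":-8.8,"wx":0,"wy":0,"wz":0}])

```text
t: 10.13
tcp_pos: [0.4698, -0.0905, 0.3267]
orientation: [0.002, 0.331, 0.944, 0.0]
force: [-0.1, 1.4, 0.4]
finger_gap: 0.036
grip_force: 25.0
```

Request:
arm_command(series=[{"hand":1,"x":8.9,"y":12.7,"z":-8.7,"wx":0,"wy":0,"wz":0},{"hand":1,"x":8.9,"y":12.7,"z":-8.7,"wx":0,"wy":0,"wz":0},{"hand":1,"x":8.9,"y":12.7,"z":-8.7,"wx":0,"wy":0,"wz":0},{"hand":1,"x":8.9,"y":12.7,"z":-8.7,"wx":0,"wy":0,"wz":0},{"hand":1,"x":8.9,"y":12.7,"z":-8.7,"wx":0,"wy":0,"wz":0}])

```text
t: 10.55
tcp_pos: [0.4797, 0.0643, 0.4134]
orientation: [0.002, 0.331, 0.944, 0.001]
force: [0.2, 1.0, -0.3]
finger_gap: 0.036
grip_force: 25.0
```

Request:
arm_command(series=[{"hand":1,"x":9.6,"y":9.9,"z":0,"wx":0,"wy":0,"wz":0},{"hand":1,"x":9.6,"y":9.9,"z":0,"wx":0,"wy":0,"wz":0},{"hand":1,"x":9.6,"y":9.9,"z":0,"wx":0,"wy":0,"wz":0},{"hand":1,"x":9.6,"y":9.9,"z":0,"wx":0,"wy":0,"wz":0}])

```text
t: 10.88
tcp_pos: [0.4657, 0.2014, 0.4105]
orientation: [-0.0, 0.331, 0.944, 0.001]
force: [-0.1, -0.2, -1.0]
finger_gap: 0.0358
grip_force: 25.0
```

Request:
arm_command(series=[{"hand":1,"x":9.6,"y":9.9,"z":0,"wx":0,"wy":0,"wz":0},{"hand":1,"x":9.6,"y":9.9,"z":0,"wx":0,"wy":0,"wz":0},{"hand":1,"x":9.6,"y":9.9,"z":0,"wx":0,"wy":0,"wz":0},{"hand":1,"x":9.6,"y":9.9,"z":0,"wx":0,"wy":0,"wz":0}])

```text
t: 11.22
tcp_pos: [0.4531, 0.3384, 0.4098]
orientation: [-0.001, 0.332, 0.943, 0.0]
force: [0.6, 1.3, -0.4]
finger_gap: 0.0353
grip_force: 25.0
```

```bash
python3 -c "
from h import *
plan([])"
```

```text
t 11.2 tcp [0.453 0.338 0.41 ] psi 141.3 gap 0.035 grip 25.0 F [ 0.6  1.3 -0.4] tilt -1.000
end [0.453, 0.338, 0.41] 141.26645773464043
```

Lower, drop, rise, go to c.

Request:
arm_command(series=[{"hand":1,"x":0,"y":0,"z":13,"wx":0,"wy":0,"wz":0},{"hand":1,"x":0,"y":0,"z":13,"wx":0,"wy":0,"wz":0},{"hand":1,"x":0,"y":0,"z":13,"wx":0,"wy":0,"wz":0},{"hand":1,"x":0,"y":0,"z":13,"wx":0,"wy":0,"wz":0}])

```text
t: 11.55
tcp_pos: [0.4534, 0.3312, 0.2741]
orientation: [-0.003, 0.334, 0.943, -0.003]
force: [-0.9, -0.5, 0.1]
finger_gap: 0.0357
grip_force: 25.0
```

Request:
arm_command(series=[{"hand":1,"x":0,"y":0,"z":13,"wx":0,"wy":0,"wz":0},{"hand":1,"x":0,"y":0,"z":13,"wx":0,"wy":0,"wz":0},{"hand":1,"x":0,"y":0,"z":13,"wx":0,"wy":0,"wz":0},{"hand":1,"x":0,"y":0,"z":13,"wx":0,"wy":0,"wz":0}])

```text
t: 11.88
tcp_pos: [0.4538, 0.3317, 0.146]
orientation: [-0.002, 0.334, 0.943, -0.003]
force: [-0.5, -0.4, -1.9]
finger_gap: 0.0355
grip_force: 25.0
```

Request:
arm_command(series=[{"hand":-0.4,"x":0,"y":0,"z":0,"wx":0,"wy":0,"wz":0},{"hand":-0.4,"x":0,"y":0,"z":0,"wx":0,"wy":0,"wz":0},{"hand":-0.4,"x":0,"y":0,"z":0,"wx":0,"wy":0,"wz":0},{"hand":-0.4,"x":0,"y":0,"z":0,"wx":0,"wy":0,"wz":0}])

```text
t: 12.22
tcp_pos: [0.4558, 0.3345, 0.1529]
orientation: [0.001, 0.334, 0.943, 0.001]
force: [0.1, -0.6, 0.3]
finger_gap: 0.0585
grip_force: 0.0
```

Request:
arm_command(series=[{"hand":-0.4,"x":0,"y":0,"z":-13,"wx":0,"wy":0,"wz":0},{"hand":-0.4,"x":0,"y":0,"z":-13,"wx":0,"wy":0,"wz":0},{"hand":-0.4,"x":0,"y":0,"z":-13,"wx":0,"wy":0,"wz":0},{"hand":-0.4,"x":0,"y":0,"z":-13,"wx":0,"wy":0,"wz":0}])

```text
t: 12.55
tcp_pos: [0.4561, 0.336, 0.2888]
orientation: [0.003, 0.333, 0.943, 0.004]
force: [-0.7, 0.6, 0.9]
finger_gap: 0.066
grip_force: 0.0
```

Request:
arm_command(series=[{"hand":-0.4,"x":0,"y":0,"z":-13,"wx":0,"wy":0,"wz":0},{"hand":-0.4,"x":0,"y":0,"z":-13,"wx":0,"wy":0,"wz":0},{"hand":-0.4,"x":0,"y":0,"z":-13,"wx":0,"wy":0,"wz":0},{"hand":-0.4,"x":0,"y":0,"z":-13,"wx":0,"wy":0,"wz":0}])

```text
t: 12.88
tcp_pos: [0.4551, 0.3354, 0.4188]
orientation: [0.003, 0.333, 0.943, 0.004]
force: [-0.6, 0.5, -1.2]
finger_gap: 0.0658
grip_force: 0.0
```

Run:
```python
from h import *
im,d,c=shot("top","t2.png")
for b in blobs(d,c): print(b) if b['c'][1]>-500 and b['c'][0]>400 else 0
plan([(.48,.06,.41,130),(.447,-.265,.12,90)],(.455,.335,.41,141))
```

```text
{'c': (666, -56), 'med': [662.0, 3.0], 'long': 215, 'short': 89, 'yaw': 90, 'top': 55, 'n': 1115}
{'c': (569, -63), 'med': [569.0, -62.0], 'long': 51, 'short': 40, 'yaw': -21, 'top': 25, 'n': 242}
{'c': (570, -278), 'med': [569.0, -278.0], 'long': 52, 'short': 51, 'yaw': -46, 'top': 25, 'n': 266}
{'c': (548, -151), 'med': [547.0, -149.0], 'long': 54, 'short': 33, 'yaw': 41, 'top': 29, 'n': 215}
{'c': (447, -182), 'med': [446.0, -181.0], 'long': 58, 'short': 37, 'yaw': 45, 'top': 27, 'n': 273}
{'c': (447, -265), 'med': [447.0, -264.0], 'long': 38, 'short': 35, 'yaw': -89, 'top': 29, 'n': 155}
t 12.9 tcp [0.455 0.335 0.417] psi 141.0 gap 0.066 grip 0.0 F [0.9 0.2 0. ] tilt -1.000
  x -9.6 y -9.9 z 0.0 wz 6 rows 4
  x -10.6 y -8.8 z 0.0 wz 5 rows 4
  x -7.6 y -7.8 z 9.7 wz 13 rows 4
  x -9.2 y -5.9 z 9.6 wz 13 rows 4
  x -10.2 y -3.7 z 9.7 wz 14 rows 4
end [0.447, -0.265, 0.12] 90
```

Request:
arm_command(series=[{"hand":-0.4,"x":-9.6,"y":-9.9,"z":0,"wx":0,"wy":0,"wz":6},{"hand":-0.4,"x":-9.6,"y":-9.9,"z":0,"wx":0,"wy":0,"wz":6},{"hand":-0.4,"x":-9.6,"y":-9.9,"z":0,"wx":0,"wy":0,"wz":6},{"hand":-0.4,"x":-9.6,"y":-9.9,"z":0,"wx":0,"wy":0,"wz":6}])

```text
t: 13.27
tcp_pos: [0.4678, 0.1912, 0.4111]
orientation: [0.001, 0.385, 0.923, -0.001]
force: [0.2, -1.0, -0.2]
finger_gap: 0.066
grip_force: 0.0
```

Request:
arm_command(series=[{"hand":-0.4,"x":-10.6,"y":-8.8,"z":0,"wx":0,"wy":0,"wz":5},{"hand":-0.4,"x":-10.6,"y":-8.8,"z":0,"wx":0,"wy":0,"wz":5},{"hand":-0.4,"x":-10.6,"y":-8.8,"z":0,"wx":0,"wy":0,"wz":5},{"hand":-0.4,"x":-10.6,"y":-8.8,"z":0,"wx":0,"wy":0,"wz":5}])

```text
t: 13.6
tcp_pos: [0.48, 0.0535, 0.4111]
orientation: [0.001, 0.425, 0.905, -0.0]
force: [0.5, -0.0, 0.2]
finger_gap: 0.0658
grip_force: 0.0
```

Request:
arm_command(series=[{"hand":-0.4,"x":-7.6,"y":-7.8,"z":9.7,"wx":0,"wy":0,"wz":13},{"hand":-0.4,"x":-7.6,"y":-7.8,"z":9.7,"wx":0,"wy":0,"wz":13},{"hand":-0.4,"x":-7.6,"y":-7.8,"z":9.7,"wx":0,"wy":0,"wz":13},{"hand":-0.4,"x":-7.6,"y":-7.8,"z":9.7,"wx":0,"wy":0,"wz":13}])

```text
t: 13.93
tcp_pos: [0.4673, -0.0524, 0.3113]
orientation: [-0.001, 0.524, 0.852, -0.001]
force: [0.4, -0.7, 0.1]
finger_gap: 0.0659
grip_force: 0.0
```

Request:
arm_command(series=[{"hand":-0.4,"x":-9.2,"y":-5.9,"z":9.6,"wx":0,"wy":0,"wz":13},{"hand":-0.4,"x":-9.2,"y":-5.9,"z":9.6,"wx":0,"wy":0,"wz":13},{"hand":-0.4,"x":-9.2,"y":-5.9,"z":9.6,"wx":0,"wy":0,"wz":13},{"hand":-0.4,"x":-9.2,"y":-5.9,"z":9.6,"wx":0,"wy":0,"wz":13}])

```text
t: 14.27
tcp_pos: [0.4565, -0.1609, 0.2153]
orientation: [-0.001, 0.617, 0.787, -0.001]
force: [0.2, -0.3, -0.7]
finger_gap: 0.0659
grip_force: 0.0
```

Request:
arm_command(series=[{"hand":-0.4,"x":-10.2,"y":-3.7,"z":9.7,"wx":0,"wy":0,"wz":14},{"hand":-0.4,"x":-10.2,"y":-3.7,"z":9.7,"wx":0,"wy":0,"wz":14},{"hand":-0.4,"x":-10.2,"y":-3.7,"z":9.7,"wx":0,"wy":0,"wz":14},{"hand":-0.4,"x":-10.2,"y":-3.7,"z":9.7,"wx":0,"wy":0,"wz":14},{"hand":-0.4,"x":-10.2,"y":-3.7,"z":9.7,"wx":0,"wy":0,"wz":14}])

```text
t: 14.68
tcp_pos: [0.445, -0.2685, 0.118]
orientation: [-0.002, 0.709, 0.706, -0.001]
force: [-0.7, 0.5, -0.2]
finger_gap: 0.0658
grip_force: 0.0
```

Run:
```python
from h import *
im,d,c=shot("wrist")
for b in blobs(d,c,.010,.05,(.38,.65,-.5,-.1)): print(b)
plan([(.48,.06,.41,90),(.545,.33,.41,90),(.545,.33,.15,90)],(.447,-.265,.148,90))
```

```text
{'c': (548, -152), 'med': [544.0, -153.0], 'long': 55, 'short': 32, 'yaw': 40, 'top': 28, 'n': 2831}
{'c': (649, -132), 'med': [649.0, -132.0], 'long': 8, 'short': 1, 'yaw': -89, 'top': 31, 'n': 28}
{'c': (649, -152), 'med': [649.0, -154.0], 'long': 24, 'short': 3, 'yaw': -90, 'top': 33, 'n': 216}
{'c': (390, -145), 'med': [390.0, -145.0], 'long': 20, 'short': 4, 'yaw': 0, 'top': 13, 'n': 145}
{'c': (448, -182), 'med': [448.0, -182.0], 'long': 60, 'short': 36, 'yaw': 45, 'top': 26, 'n': 3154}
{'c': (448, -265), 'med': [448.0, -264.0], 'long': 37, 'short': 37, 'yaw': -4, 'top': 28, 'n': 1422}
{'c': (570, -279), 'med': [568.0, -277.0], 'long': 53, 'short': 52, 'yaw': -43, 'top': 24, 'n': 2664}
t 14.7 tcp [ 0.446 -0.267  0.12 ] psi 89.9 gap 0.066 grip 0.0 F [0.1 0.4 0.6] tilt -1.000
  x 10.8 y 1.1 z -8.7 wz 0 rows 4
  x 10.8 y 1.1 z -8.8 wz 0 rows 4
  x 10.9 y 1.1 z -8.7 wz 0 rows 4
  x 13.5 y 3.3 z 0.0 wz 0 rows 4
  x 13.5 y 3.2 z 0.0 wz 0 rows 4
  x 0.0 y 0.0 z 13.0 wz 0 rows 4
  x 0.0 y 0.0 z 13.0 wz 0 rows 4
end [0.545, 0.33, 0.15] 90
```

Request:
arm_command(series=[{"hand":-0.4,"x":0,"y":0,"z":9.2,"wx":0,"wy":0,"wz":0},{"hand":-0.4,"x":0,"y":0,"z":9.2,"wx":0,"wy":0,"wz":0},{"hand":-0.4,"x":0,"y":0,"z":9.2,"wx":0,"wy":0,"wz":0},{"hand":-0.4,"x":0,"y":0,"z":9.2,"wx":0,"wy":0,"wz":0},{"hand":1,"x":0,"y":0,"z":9.2,"wx":0,"wy":0,"wz":0}])

```text
t: 15.15
tcp_pos: [0.448, -0.2652, 0.03]
orientation: [0.0, 0.707, 0.708, 0.0]
force: [0.5, 0.8, 0.1]
finger_gap: 0.0618
grip_force: 0.0
```

Request:
arm_command(series=[{"hand":1,"x":0,"y":0,"z":0,"wx":0,"wy":0,"wz":0},{"hand":1,"x":0,"y":0,"z":0,"wx":0,"wy":0,"wz":0},{"hand":1,"x":0,"y":0,"z":0,"wx":0,"wy":0,"wz":0},{"hand":1,"x":0,"y":0,"z":0,"wx":0,"wy":0,"wz":0},{"hand":1,"x":0,"y":0,"z":0,"wx":0,"wy":0,"wz":0}])

```text
t: 15.57
tcp_pos: [0.4476, -0.266, 0.0295]
orientation: [0.001, 0.707, 0.707, 0.0]
force: [-1.8, 0.8, 12.1]
finger_gap: 0.0372
grip_force: 25.0
```

Request:
arm_command(series=[{"hand":1,"x":0,"y":0,"z":-12,"wx":0,"wy":0,"wz":0},{"hand":1,"x":0,"y":0,"z":-12,"wx":0,"wy":0,"wz":0},{"hand":1,"x":0,"y":0,"z":-12,"wx":0,"wy":0,"wz":0},{"hand":1,"x":0,"y":0,"z":-12,"wx":0,"wy":0,"wz":0}])

```text
t: 15.9
tcp_pos: [0.4497, -0.2669, 0.1552]
orientation: [0.004, 0.707, 0.707, 0.001]
force: [0.8, -0.2, 0.2]
finger_gap: 0.0377
grip_force: 25.0
```

Request:
arm_command(series=[{"hand":1,"x":10.8,"y":1.1,"z":-8.7,"wx":0,"wy":0,"wz":0},{"hand":1,"x":10.8,"y":1.1,"z":-8.7,"wx":0,"wy":0,"wz":0},{"hand":1,"x":10.8,"y":1.1,"z":-8.7,"wx":0,"wy":0,"wz":0},{"hand":1,"x":10.8,"y":1.1,"z":-8.7,"wx":0,"wy":0,"wz":0}])

```text
t: 16.23
tcp_pos: [0.4594, -0.1537, 0.2391]
orientation: [0.002, 0.706, 0.709, 0.001]
force: [0.4, 0.2, -0.0]
finger_gap: 0.0369
grip_force: 25.0
```

Request:
arm_command(series=[{"hand":1,"x":10.8,"y":1.1,"z":-8.7,"wx":0,"wy":0,"wz":0},{"hand":1,"x":10.8,"y":1.1,"z":-8.7,"wx":0,"wy":0,"wz":0},{"hand":1,"x":10.8,"y":1.1,"z":-8.7,"wx":0,"wy":0,"wz":0},{"hand":1,"x":10.8,"y":1.1,"z":-8.7,"wx":0,"wy":0,"wz":0}])

```text
t: 16.57
tcp_pos: [0.47, -0.0454, 0.3261]
orientation: [0.002, 0.705, 0.709, 0.001]
force: [0.3, 0.6, 0.4]
finger_gap: 0.0378
grip_force: 25.0
```

Request:
arm_command(series=[{"hand":1,"x":10.9,"y":1.1,"z":-8.8,"wx":0,"wy":0,"wz":0},{"hand":1,"x":10.9,"y":1.1,"z":-8.8,"wx":0,"wy":0,"wz":0},{"hand":1,"x":10.9,"y":1.1,"z":-8.8,"wx":0,"wy":0,"wz":0},{"hand":1,"x":10.9,"y":1.1,"z":-8.8,"wx":0,"wy":0,"wz":0}])

```text
t: 16.9
tcp_pos: [0.4803, 0.0635, 0.4139]
orientation: [0.001, 0.706, 0.709, 0.002]
force: [1.2, -0.7, -0.1]
finger_gap: 0.0379
grip_force: 25.0
```

Request:
arm_command(series=[{"hand":1,"x":13.5,"y":2.5,"z":0,"wx":0,"wy":0,"wz":0},{"hand":1,"x":13.5,"y":2.5,"z":0,"wx":0,"wy":0,"wz":0},{"hand":1,"x":13.5,"y":2.5,"z":0,"wx":0,"wy":0,"wz":0},{"hand":1,"x":13.5,"y":2.5,"z":0,"wx":0,"wy":0,"wz":0}])

```text
t: 17.23
tcp_pos: [0.5044, 0.1995, 0.4102]
orientation: [-0.001, 0.705, 0.709, 0.001]
force: [-0.1, 0.1, -0.1]
finger_gap: 0.0375
grip_force: 25.0
```

Request:
arm_command(series=[{"hand":1,"x":13.5,"y":2.5,"z":0,"wx":0,"wy":0,"wz":0},{"hand":1,"x":13.5,"y":2.5,"z":0,"wx":0,"wy":0,"wz":0},{"hand":1,"x":13.5,"y":2.5,"z":0,"wx":0,"wy":0,"wz":0},{"hand":1,"x":13.5,"y":2.5,"z":0,"wx":0,"wy":0,"wz":0}])

```text
t: 17.57
tcp_pos: [0.5291, 0.3342, 0.4092]
orientation: [-0.001, 0.706, 0.709, -0.0]
force: [-1.8, -0.7, -1.0]
finger_gap: 0.0377
grip_force: 25.0
```

Run:
```python
from h import *
plan([(.53,.33,.15,90)],(.53,.33,.41,90))
```

```text
t 17.6 tcp [0.529 0.334 0.409] psi 90.3 gap 0.038 grip 25.0 F [-1.8 -0.7 -1. ] tilt -1.000
  x 0.0 y 0.0 z 13.0 wz 0 rows 4
  x 0.0 y 0.0 z 13.0 wz 0 rows 4
end [0.53, 0.33, 0.15] 90
```

Request:
arm_command(series=[{"hand":1,"x":0,"y":0,"z":13,"wx":0,"wy":0,"wz":0},{"hand":1,"x":0,"y":0,"z":13,"wx":0,"wy":0,"wz":0},{"hand":1,"x":0,"y":0,"z":13,"wx":0,"wy":0,"wz":0},{"hand":1,"x":0,"y":0,"z":13,"wx":0,"wy":0,"wz":0}])

```text
t: 17.9
tcp_pos: [0.5282, 0.327, 0.2737]
orientation: [-0.001, 0.707, 0.707, -0.004]
force: [-0.3, -0.4, -1.1]
finger_gap: 0.0375
grip_force: 25.0
```

Request:
arm_command(series=[{"hand":1,"x":0,"y":0,"z":13,"wx":0,"wy":0,"wz":0},{"hand":1,"x":0,"y":0,"z":13,"wx":0,"wy":0,"wz":0},{"hand":1,"x":0,"y":0,"z":13,"wx":0,"wy":0,"wz":0},{"hand":1,"x":0,"y":0,"z":13,"wx":0,"wy":0,"wz":0}])

```text
t: 18.23
tcp_pos: [0.5285, 0.3273, 0.1457]
orientation: [-0.001, 0.707, 0.707, -0.003]
force: [-0.7, -1.2, -1.4]
finger_gap: 0.0372
grip_force: 25.0
```

Request:
arm_command(series=[{"hand":-0.4,"x":0,"y":0,"z":0,"wx":0,"wy":0,"wz":0},{"hand":-0.4,"x":0,"y":0,"z":0,"wx":0,"wy":0,"wz":0},{"hand":-0.4,"x":0,"y":0,"z":0,"wx":0,"wy":0,"wz":0},{"hand":-0.4,"x":0,"y":0,"z":0,"wx":0,"wy":0,"wz":0}])

```text
t: 18.57
tcp_pos: [0.5309, 0.33, 0.1532]
orientation: [0.001, 0.707, 0.707, 0.002]
force: [-0.9, -0.3, 0.0]
finger_gap: 0.0605
grip_force: 0.0
```

Request:
arm_command(series=[{"hand":-0.4,"x":0,"y":0,"z":-13,"wx":0,"wy":0,"wz":0},{"hand":-0.4,"x":0,"y":0,"z":-13,"wx":0,"wy":0,"wz":0},{"hand":-0.4,"x":0,"y":0,"z":-13,"wx":0,"wy":0,"wz":0},{"hand":-0.4,"x":0,"y":0,"z":-13,"wx":0,"wy":0,"wz":0}])

```text
t: 18.9
tcp_pos: [0.5313, 0.3314, 0.2896]
orientation: [0.001, 0.707, 0.707, 0.005]
force: [0.2, 0.7, -0.4]
finger_gap: 0.066
grip_force: 0.0
```

Request:
arm_command(series=[{"hand":-0.4,"x":0,"y":0,"z":-13,"wx":0,"wy":0,"wz":0},{"hand":-0.4,"x":0,"y":0,"z":-13,"wx":0,"wy":0,"wz":0},{"hand":-0.4,"x":0,"y":0,"z":-13,"wx":0,"wy":0,"wz":0},{"hand":-0.4,"x":0,"y":0,"z":-13,"wx":0,"wy":0,"wz":0}])

```text
t: 19.23
tcp_pos: [0.5302, 0.3307, 0.4195]
orientation: [0.001, 0.707, 0.707, 0.005]
force: [-0.9, 1.3, 0.6]
finger_gap: 0.0659
grip_force: 0.0
```

Run:
```python
from h import *
im,d,c=shot("top","t3.png")
for b in blobs(d,c): print(b) if b['c'][1]>-500 and b['c'][0]>400 else 0
plan([(.52,.08,.41,80),(.548,-.151,.12,40),(.548,-.151,.028,40)],(.53,.33,.41,90))
plan([(.52,.06,.41,40),(.49,.30,.41,40),(.49,.30,.15,40)],(.548,-.151,.148,40))
```

```text
{'c': (665, -56), 'med': [661.0, 3.0], 'long': 216, 'short': 88, 'yaw': 89, 'top': 55, 'n': 1114}
{'c': (569, -63), 'med': [569.0, -63.0], 'long': 50, 'short': 40, 'yaw': -20, 'top': 25, 'n': 245}
{'c': (570, -278), 'med': [569.0, -277.0], 'long': 51, 'short': 51, 'yaw': -64, 'top': 26, 'n': 264}
{'c': (548, -151), 'med': [547.0, -151.0], 'long': 54, 'short': 33, 'yaw': 41, 'top': 28, 'n': 216}
{'c': (447, -182), 'med': [447.0, -181.0], 'long': 59, 'short': 37, 'yaw': 45, 'top': 27, 'n': 275}
t 19.3 tcp [0.53  0.331 0.417] psi 90.0 gap 0.066 grip 0.0 F [0.7 0.2 0.5] tilt -1.000
  x -12.5 y -0.5 z 0.0 wz 5 rows 4
  x -12.5 y 0.6 z 0.0 wz 5 rows 4
  x -11.1 y 3.4 z 14.5 wz 20 rows 5
  x -9.3 y 7.0 z 14.5 wz 20 rows 5
  x -0.0 y -0.0 z 9.2 wz 0 rows 3
end [0.548, -0.151, 0.028] 40
t 19.3 tcp [0.53  0.331 0.417] psi 90.0 gap 0.066 grip 0.0 F [0.7 0.2 0.5] tilt -1.000
  x 5.7 y -9.0 z -13.1 wz 0 rows 5
  x 5.7 y -9.0 z -13.1 wz 0 rows 5
  x 6.6 y -10.1 z 0.0 wz 0 rows 3
  x 6.5 y -10.2 z 0.0 wz 0 rows 3
  x 0.0 y 0.0 z 13.0 wz 0 rows 4
  x 0.0 y 0.0 z 13.0 wz 0 rows 4
end [0.489, 0.3, 0.15] 40
```

Request:
arm_command(series=[{"hand":-0.4,"x":-12.5,"y":-0.5,"z":0,"wx":0,"wy":0,"wz":5},{"hand":-0.4,"x":-12.5,"y":-0.5,"z":0,"wx":0,"wy":0,"wz":5},{"hand":-0.4,"x":-12.5,"y":-0.5,"z":0,"wx":0,"wy":0,"wz":5},{"hand":-0.4,"x":-12.5,"y":-0.5,"z":0,"wx":0,"wy":0,"wz":5}])

```text
t: 19.62
tcp_pos: [0.5261, 0.1965, 0.4113]
orientation: [0.002, 0.74, 0.672, -0.0]
force: [-0.4, -1.4, -0.5]
finger_gap: 0.0659
grip_force: 0.0
```

Request:
arm_command(series=[{"hand":-0.4,"x":-12.5,"y":0.6,"z":0,"wx":0,"wy":0,"wz":5},{"hand":-0.4,"x":-12.5,"y":0.6,"z":0,"wx":0,"wy":0,"wz":5},{"hand":-0.4,"x":-12.5,"y":0.6,"z":0,"wx":0,"wy":0,"wz":5},{"hand":-0.4,"x":-12.5,"y":0.6,"z":0,"wx":0,"wy":0,"wz":5}])

```text
t: 19.95
tcp_pos: [0.5203, 0.0714, 0.4111]
orientation: [0.001, 0.769, 0.639, -0.0]
force: [-1.0, -1.0, -0.2]
finger_gap: 0.0658
grip_force: 0.0
```

Request:
arm_command(series=[{"hand":-0.4,"x":-11.1,"y":3.4,"z":14.5,"wx":0,"wy":0,"wz":20},{"hand":-0.4,"x":-11.1,"y":3.4,"z":14.5,"wx":0,"wy":0,"wz":20},{"hand":-0.4,"x":-11.1,"y":3.4,"z":14.5,"wx":0,"wy":0,"wz":20},{"hand":-0.4,"x":-11.1,"y":3.4,"z":14.5,"wx":0,"wy":0,"wz":20},{"hand":-0.4,"x":-11.1,"y":3.4,"z":14.5,"wx":0,"wy":0,"wz":20}])

```text
t: 20.37
tcp_pos: [0.533, -0.0392, 0.2624]
orientation: [-0.0, 0.867, 0.499, -0.001]
force: [-0.7, -0.2, -0.0]
finger_gap: 0.0658
grip_force: 0.0
```

Request:
arm_command(series=[{"hand":-0.4,"x":-9.3,"y":7,"z":14.5,"wx":0,"wy":0,"wz":20},{"hand":-0.4,"x":-9.3,"y":7,"z":14.5,"wx":0,"wy":0,"wz":20},{"hand":-0.4,"x":-9.3,"y":7,"z":14.5,"wx":0,"wy":0,"wz":20},{"hand":-0.4,"x":-9.3,"y":7,"z":14.5,"wx":0,"wy":0,"wz":20},{"hand":-0.4,"x":-9.3,"y":7,"z":14.5,"wx":0,"wy":0,"wz":20}])

```text
t: 20.78
tcp_pos: [0.5471, -0.1545, 0.1173]
orientation: [-0.0, 0.94, 0.341, -0.001]
force: [0.1, 0.8, -0.4]
finger_gap: 0.0655
grip_force: 0.0
```

Run:
```python
from h import *
im,d,c=shot("wrist")
for b in blobs(d,c,.010,.05,(.38,.65,-.5,-.0)): print(b)
plan([])
```

```text
{'c': (634, -2), 'med': [631.0, -2.0], 'long': 17, 'short': 2, 'yaw': -7, 'top': 36, 'n': 235}
{'c': (570, -64), 'med': [571.0, -64.0], 'long': 50, 'short': 40, 'yaw': -21, 'top': 24, 'n': 2918}
{'c': (649, -150), 'med': [650.0, -151.0], 'long': 27, 'short': 1, 'yaw': 90, 'top': 32, 'n': 75}
{'c': (548, -152), 'med': [549.0, -151.0], 'long': 54, 'short': 32, 'yaw': 40, 'top': 28, 'n': 2101}
{'c': (574, -279), 'med': [574.0, -274.0], 'long': 52, 'short': 45, 'yaw': 72, 'top': 24, 'n': 1952}
{'c': (449, -181), 'med': [456.0, -177.0], 'long': 56, 'short': 36, 'yaw': 45, 'top': 26, 'n': 1652}
{'c': (382, -70), 'med': [382.0, -70.0], 'long': 16, 'short': 5, 'yaw': -89, 'top': 14, 'n': 79}
t 20.8 tcp [ 0.546 -0.156  0.116] psi 39.8 gap 0.066 grip 0.0 F [-2.6 -2.7 -4.2] tilt -1.000
end [0.546, -0.156, 0.116] 39.77633210504098
```

Request:
arm_command(series=[{"hand":-0.4,"x":0,"y":0,"z":9.2,"wx":0,"wy":0,"wz":0},{"hand":-0.4,"x":0,"y":0,"z":9.2,"wx":0,"wy":0,"wz":0},{"hand":-0.4,"x":0,"y":0,"z":9.2,"wx":0,"wy":0,"wz":0},{"hand":-0.4,"x":0,"y":0,"z":9.2,"wx":0,"wy":0,"wz":0},{"hand":1,"x":0,"y":0,"z":9.2,"wx":0,"wy":0,"wz":0}])

```text
t: 21.25
tcp_pos: [0.5489, -0.151, 0.0295]
orientation: [-0.0, 0.94, 0.342, 0.0]
force: [-0.0, -0.1, 0.9]
finger_gap: 0.0617
grip_force: 0.0
```

Request:
arm_command(series=[{"hand":1,"x":0,"y":0,"z":0,"wx":0,"wy":0,"wz":0},{"hand":1,"x":0,"y":0,"z":0,"wx":0,"wy":0,"wz":0},{"hand":1,"x":0,"y":0,"z":0,"wx":0,"wy":0,"wz":0},{"hand":1,"x":0,"y":0,"z":0,"wx":0,"wy":0,"wz":0},{"hand":1,"x":0,"y":0,"z":0,"wx":0,"wy":0,"wz":0}])

```text
t: 21.67
tcp_pos: [0.5486, -0.1516, 0.0289]
orientation: [0.0, 0.94, 0.342, 0.0]
force: [-2.3, 0.6, 7.8]
finger_gap: 0.0321
grip_force: 25.0
```

Request:
arm_command(series=[{"hand":1,"x":0,"y":0,"z":-12,"wx":0,"wy":0,"wz":0},{"hand":1,"x":0,"y":0,"z":-12,"wx":0,"wy":0,"wz":0},{"hand":1,"x":0,"y":0,"z":-12,"wx":0,"wy":0,"wz":0},{"hand":1,"x":0,"y":0,"z":-12,"wx":0,"wy":0,"wz":0}])

```text
t: 22.0
tcp_pos: [0.5514, -0.1519, 0.1553]
orientation: [0.003, 0.94, 0.342, 0.003]
force: [1.4, -0.1, 1.4]
finger_gap: 0.0319
grip_force: 25.0
```

Request:
arm_command(series=[{"hand":1,"x":5.7,"y":-9,"z":-13.1,"wx":0,"wy":0,"wz":0},{"hand":1,"x":5.7,"y":-9,"z":-13.1,"wx":0,"wy":0,"wz":0},{"hand":1,"x":5.7,"y":-9,"z":-13.1,"wx":0,"wy":0,"wz":0},{"hand":1,"x":5.7,"y":-9,"z":-13.1,"wx":0,"wy":0,"wz":0},{"hand":1,"x":5.7,"y":-9,"z":-13.1,"wx":0,"wy":0,"wz":0}])

```text
t: 22.42
tcp_pos: [0.5356, -0.0407, 0.2854]
orientation: [0.001, 0.939, 0.345, 0.004]
force: [1.1, 0.5, -0.1]
finger_gap: 0.0316
grip_force: 25.0
```

Request:
arm_command(series=[{"hand":1,"x":5.7,"y":-9,"z":-13.1,"wx":0,"wy":0,"wz":0},{"hand":1,"x":5.7,"y":-9,"z":-13.1,"wx":0,"wy":0,"wz":0},{"hand":1,"x":5.7,"y":-9,"z":-13.1,"wx":0,"wy":0,"wz":0},{"hand":1,"x":5.7,"y":-9,"z":-13.1,"wx":0,"wy":0,"wz":0},{"hand":1,"x":5.7,"y":-9,"z":-13.1,"wx":0,"wy":0,"wz":0}])

```text
t: 22.83
tcp_pos: [0.5203, 0.065, 0.4162]
orientation: [0.001, 0.939, 0.345, 0.004]
force: [-0.0, 0.7, -0.0]
finger_gap: 0.0319
grip_force: 25.0
```

Request:
arm_command(series=[{"hand":1,"x":6.6,"y":-10.1,"z":0,"wx":0,"wy":0,"wz":0},{"hand":1,"x":6.6,"y":-10.1,"z":0,"wx":0,"wy":0,"wz":0},{"hand":1,"x":6.6,"y":-10.1,"z":0,"wx":0,"wy":0,"wz":0}])

```text
t: 23.08
tcp_pos: [0.5051, 0.1811, 0.4104]
orientation: [0.0, 0.94, 0.342, 0.0]
force: [0.6, 1.0, -0.3]
finger_gap: 0.0317
grip_force: 25.0
```

Request:
arm_command(series=[{"hand":1,"x":6.6,"y":-10.1,"z":0,"wx":0,"wy":0,"wz":0},{"hand":1,"x":6.6,"y":-10.1,"z":0,"wx":0,"wy":0,"wz":0},{"hand":1,"x":6.6,"y":-10.1,"z":0,"wx":0,"wy":0,"wz":0},{"hand":1,"x":6.6,"y":-10.1,"z":0,"wx":0,"wy":0,"wz":0}])

```text
t: 23.42
tcp_pos: [0.4883, 0.3059, 0.4099]
orientation: [-0.001, 0.938, 0.346, -0.0]
force: [0.1, 0.6, -0.0]
finger_gap: 0.0318
grip_force: 25.0
```

Run:
```python
from h import *
plan([(.49,.315,.15,40)],(.49,.30,.41,40))
```

```text
t 23.4 tcp [0.488 0.306 0.41 ] psi 40.5 gap 0.032 grip 25.0 F [ 0.1  0.6 -0. ] tilt -1.000
  x 0.5 y -0.6 z 13.0 wz 0 rows 4
  x 0.5 y -0.5 z 13.0 wz 0 rows 4
end [0.491, 0.315, 0.15] 40
```

Request:
arm_command(series=[{"hand":1,"x":0.5,"y":-0.6,"z":13,"wx":0,"wy":0,"wz":0},{"hand":1,"x":0.5,"y":-0.6,"z":13,"wx":0,"wy":0,"wz":0},{"hand":1,"x":0.5,"y":-0.6,"z":13,"wx":0,"wy":0,"wz":0},{"hand":1,"x":0.5,"y":-0.6,"z":13,"wx":0,"wy":0,"wz":0}])

```text
t: 23.75
tcp_pos: [0.4892, 0.3052, 0.274]
orientation: [0.001, 0.94, 0.342, -0.004]
force: [-1.3, 0.1, -1.6]
finger_gap: 0.0315
grip_force: 25.0
```

Request:
arm_command(series=[{"hand":1,"x":0.5,"y":-0.5,"z":13,"wx":0,"wy":0,"wz":0},{"hand":1,"x":0.5,"y":-0.5,"z":13,"wx":0,"wy":0,"wz":0},{"hand":1,"x":0.5,"y":-0.5,"z":13,"wx":0,"wy":0,"wz":0},{"hand":1,"x":0.5,"y":-0.5,"z":13,"wx":0,"wy":0,"wz":0}])

```text
t: 24.08
tcp_pos: [0.4903, 0.3125, 0.1459]
orientation: [0.001, 0.94, 0.342, -0.003]
force: [-0.3, -1.2, -1.9]
finger_gap: 0.0317
grip_force: 25.0
```

Request:
arm_command(series=[{"hand":-0.4,"x":0,"y":0,"z":0,"wx":0,"wy":0,"wz":0},{"hand":-0.4,"x":0,"y":0,"z":0,"wx":0,"wy":0,"wz":0},{"hand":-0.4,"x":0,"y":0,"z":0,"wx":0,"wy":0,"wz":0},{"hand":-0.4,"x":0,"y":0,"z":0,"wx":0,"wy":0,"wz":0}])

```text
t: 24.42
tcp_pos: [0.4929, 0.3146, 0.153]
orientation: [-0.0, 0.94, 0.342, 0.002]
force: [-0.7, -0.7, 0.1]
finger_gap: 0.0548
grip_force: 0.0
```

Request:
arm_command(series=[{"hand":-0.4,"x":0,"y":0,"z":-13,"wx":0,"wy":0,"wz":0},{"hand":-0.4,"x":0,"y":0,"z":-13,"wx":0,"wy":0,"wz":0},{"hand":-0.4,"x":0,"y":0,"z":-13,"wx":0,"wy":0,"wz":0},{"hand":-0.4,"x":0,"y":0,"z":-13,"wx":0,"wy":0,"wz":0}])

```text
t: 24.75
tcp_pos: [0.4934, 0.316, 0.2892]
orientation: [-0.001, 0.94, 0.342, 0.005]
force: [-0.4, 0.1, 0.4]
finger_gap: 0.0656
grip_force: 0.0
```

Request:
arm_command(series=[{"hand":-0.4,"x":0,"y":0,"z":-13,"wx":0,"wy":0,"wz":0},{"hand":-0.4,"x":0,"y":0,"z":-13,"wx":0,"wy":0,"wz":0},{"hand":-0.4,"x":0,"y":0,"z":-13,"wx":0,"wy":0,"wz":0},{"hand":-0.4,"x":0,"y":0,"z":-13,"wx":0,"wy":0,"wz":0}])

```text
t: 25.08
tcp_pos: [0.4923, 0.3155, 0.4192]
orientation: [-0.001, 0.94, 0.342, 0.005]
force: [0.4, 0.8, 0.1]
finger_gap: 0.0658
grip_force: 0.0
```

Run:
```python
from h import *
im,d,c=shot("top","t3.png")
for b in blobs(d,c): print(b) if b['c'][1]>-500 and b['c'][0]>400 else 0
plan([(.53,.06,.41,10),(.569,-.063,.12,-21),(.569,-.063,.026,-21)],(.491,.315,.41,40))
plan([(.54,.04,.41,10),(.49,.32,.41,20),(.49,.32,.15,20)],(.569,-.063,.146,-21))
```

```text
{'c': (667, -56), 'med': [661.0, 3.0], 'long': 215, 'short': 89, 'yaw': -90, 'top': 55, 'n': 1115}
{'c': (569, -63), 'med': [569.0, -62.0], 'long': 50, 'short': 40, 'yaw': -21, 'top': 25, 'n': 244}
{'c': (570, -278), 'med': [569.0, -278.0], 'long': 52, 'short': 51, 'yaw': -3, 'top': 26, 'n': 266}
{'c': (448, -182), 'med': [447.0, -181.0], 'long': 60, 'short': 37, 'yaw': 46, 'top': 27, 'n': 279}
t 25.1 tcp [0.492 0.315 0.417] psi 40.0 gap 0.066 grip 0.0 F [-1.2 -0.   0.7] tilt -1.000
  x -6.7 y 11.0 z 0.0 wz 15 rows 4
  x -3.6 y 12.4 z 0.0 wz 15 rows 4
  x 0.8 y 6.4 z 14.5 wz 16 rows 4
  x 2.6 y 5.9 z 14.5 wz 15 rows 4
  x 0.0 y -0.0 z 9.4 wz 0 rows 3
end [0.569, -0.063, 0.026] -21
t 25.1 tcp [0.492 0.315 0.417] psi 40.0 gap 0.066 grip 0.0 F [-1.2 -0.   0.7] tilt -1.000
  x -3.2 y -4.3 z -13.2 wz -16 rows 4
  x -1.9 y -5.0 z -13.2 wz -15 rows 4
  x -0.0 y -14.2 z 0.0 wz -5 rows 4
  x 1.2 y -14.2 z 0.0 wz -5 rows 4
  x -0.0 y 0.0 z 13.0 wz 0 rows 4
  x -0.0 y 0.0 z 13.0 wz 0 rows 4
end [0.49, 0.32, 0.15] 20
```

Request:
arm_command(series=[{"hand":-0.4,"x":-6.7,"y":11,"z":0,"wx":0,"wy":0,"wz":15},{"hand":-0.4,"x":-6.7,"y":11,"z":0,"wx":0,"wy":0,"wz":15},{"hand":-0.4,"x":-6.7,"y":11,"z":0,"wx":0,"wy":0,"wz":15},{"hand":-0.4,"x":-6.7,"y":11,"z":0,"wx":0,"wy":0,"wz":15}])

```text
t: 25.47
tcp_pos: [0.5128, 0.1795, 0.4112]
orientation: [0.001, 0.977, 0.212, 0.001]
force: [-0.3, -1.0, -0.7]
finger_gap: 0.0657
grip_force: 0.0
```

Request:
arm_command(series=[{"hand":-0.4,"x":-3.6,"y":12.4,"z":0,"wx":0,"wy":0,"wz":15},{"hand":-0.4,"x":-3.6,"y":12.4,"z":0,"wx":0,"wy":0,"wz":15},{"hand":-0.4,"x":-3.6,"y":12.4,"z":0,"wx":0,"wy":0,"wz":15},{"hand":-0.4,"x":-3.6,"y":12.4,"z":0,"wx":0,"wy":0,"wz":15}])

```text
t: 25.8
tcp_pos: [0.5318, 0.0516, 0.4109]
orientation: [0.001, 0.997, 0.083, 0.0]
force: [-0.4, 0.4, -0.4]
finger_gap: 0.0658
grip_force: 0.0
```

Request:
arm_command(series=[{"hand":-0.4,"x":0.8,"y":6.4,"z":14.5,"wx":0,"wy":0,"wz":16},{"hand":-0.4,"x":0.8,"y":6.4,"z":14.5,"wx":0,"wy":0,"wz":16},{"hand":-0.4,"x":0.8,"y":6.4,"z":14.5,"wx":0,"wy":0,"wz":16},{"hand":-0.4,"x":0.8,"y":6.4,"z":14.5,"wx":0,"wy":0,"wz":16}])

```text
t: 26.13
tcp_pos: [0.5495, -0.0037, 0.2638]
orientation: [0.0, 0.999, -0.054, 0.0]
force: [1.1, 0.8, -0.2]
finger_gap: 0.0654
grip_force: 0.0
```

Request:
arm_command(series=[{"hand":-0.4,"x":2.6,"y":5.9,"z":14.5,"wx":0,"wy":0,"wz":15},{"hand":-0.4,"x":2.6,"y":5.9,"z":14.5,"wx":0,"wy":0,"wz":15},{"hand":-0.4,"x":2.6,"y":5.9,"z":14.5,"wx":0,"wy":0,"wz":15},{"hand":-0.4,"x":2.6,"y":5.9,"z":14.5,"wx":0,"wy":0,"wz":15},{"hand":-0.4,"x":2.6,"y":5.9,"z":14.5,"wx":0,"wy":0,"wz":15}])

```text
t: 26.55
tcp_pos: [0.5674, -0.0665, 0.1154]
orientation: [0.001, 0.983, -0.183, -0.003]
force: [-0.3, -0.1, 0.5]
finger_gap: 0.0655
grip_force: 0.0
```

Run:
```python
from h import *
im,d,c=shot("wrist")
for b in blobs(d,c,.010,.07,(.38,.75,-.3,.08)): print(b)
plan([])
```

```text
{'c': (666, -58), 'med': [666.0, -3.0], 'long': 215, 'short': 90, 'yaw': 88, 'top': 56, 'n': 17107}
{'c': (570, -276), 'med': [572.0, -275.0], 'long': 53, 'short': 48, 'yaw': 0, 'top': 24, 'n': 3419}
{'c': (570, -64), 'med': [572.0, -65.0], 'long': 50, 'short': 40, 'yaw': -21, 'top': 24, 'n': 2420}
{'c': (449, -183), 'med': [458.0, -178.0], 'long': 61, 'short': 35, 'yaw': 47, 'top': 26, 'n': 1764}
{'c': (383, -70), 'med': [383.0, -70.0], 'long': 17, 'short': 5, 'yaw': 88, 'top': 14, 'n': 68}
t 26.6 tcp [ 0.568 -0.065  0.119] psi -21.1 gap 0.066 grip 0.0 F [ 0.6 -0.1 -0.3] tilt -1.000
end [0.568, -0.065, 0.119] -21.053673868568843
```

Request:
arm_command(series=[{"hand":-0.4,"x":0.1,"y":0,"z":9.4,"wx":0,"wy":0,"wz":0},{"hand":-0.4,"x":0.1,"y":0,"z":9.4,"wx":0,"wy":0,"wz":0},{"hand":-0.4,"x":0.1,"y":0,"z":9.4,"wx":0,"wy":0,"wz":0},{"hand":-0.4,"x":0.1,"y":0,"z":9.4,"wx":0,"wy":0,"wz":0},{"hand":1,"x":0.1,"y":0,"z":9.4,"wx":0,"wy":0,"wz":0}])

```text
t: 27.02
tcp_pos: [0.5717, -0.0633, 0.0286]
orientation: [-0.0, 0.983, -0.182, 0.001]
force: [0.7, 0.1, 0.9]
finger_gap: 0.0622
grip_force: 0.0
```

Request:
arm_command(series=[{"hand":1,"x":0,"y":0,"z":0,"wx":0,"wy":0,"wz":0},{"hand":1,"x":0,"y":0,"z":0,"wx":0,"wy":0,"wz":0},{"hand":1,"x":0,"y":0,"z":0,"wx":0,"wy":0,"wz":0},{"hand":1,"x":0,"y":0,"z":0,"wx":0,"wy":0,"wz":0},{"hand":1,"x":0,"y":0,"z":0,"wx":0,"wy":0,"wz":0}])

```text
t: 27.43
tcp_pos: [0.5712, -0.0641, 0.0275]
orientation: [-0.0, 0.983, -0.182, 0.001]
force: [-2.9, 0.9, 11.2]
finger_gap: 0.0397
grip_force: 25.0
```

Request:
arm_command(series=[{"hand":1,"x":0,"y":0,"z":-12,"wx":0,"wy":0,"wz":0},{"hand":1,"x":0,"y":0,"z":-12,"wx":0,"wy":0,"wz":0},{"hand":1,"x":0,"y":0,"z":-12,"wx":0,"wy":0,"wz":0},{"hand":1,"x":0,"y":0,"z":-12,"wx":0,"wy":0,"wz":0}])

```text
t: 27.77
tcp_pos: [0.5737, -0.0641, 0.1537]
orientation: [-0.0, 0.983, -0.182, 0.005]
force: [-0.5, 0.0, 0.1]
finger_gap: 0.0398
grip_force: 25.0
```

Request:
arm_command(series=[{"hand":1,"x":-3.2,"y":-4.3,"z":-13.2,"wx":0,"wy":0,"wz":-16},{"hand":1,"x":-3.2,"y":-4.3,"z":-13.2,"wx":0,"wy":0,"wz":-16},{"hand":1,"x":-3.2,"y":-4.3,"z":-13.2,"wx":0,"wy":0,"wz":-16},{"hand":1,"x":-3.2,"y":-4.3,"z":-13.2,"wx":0,"wy":0,"wz":-16}])

```text
t: 28.1
tcp_pos: [0.5568, -0.0102, 0.2837]
orientation: [-0.0, 0.999, -0.041, 0.003]
force: [0.3, -0.3, 0.7]
finger_gap: 0.0398
grip_force: 25.0
```

Request:
arm_command(series=[{"hand":1,"x":-1.9,"y":-5,"z":-13.2,"wx":0,"wy":0,"wz":-15},{"hand":1,"x":-1.9,"y":-5,"z":-13.2,"wx":0,"wy":0,"wz":-15},{"hand":1,"x":-1.9,"y":-5,"z":-13.2,"wx":0,"wy":0,"wz":-15},{"hand":1,"x":-1.9,"y":-5,"z":-13.2,"wx":0,"wy":0,"wz":-15},{"hand":1,"x":-1.9,"y":-5,"z":-13.2,"wx":0,"wy":0,"wz":-15}])

```text
t: 28.52
tcp_pos: [0.5419, 0.0411, 0.415]
orientation: [0.0, 0.996, 0.089, 0.003]
force: [0.8, -0.4, 0.2]
finger_gap: 0.04
grip_force: 25.0
```

Request:
arm_command(series=[{"hand":1,"x":0,"y":-14.2,"z":0,"wx":0,"wy":0,"wz":-5},{"hand":1,"x":0,"y":-14.2,"z":0,"wx":0,"wy":0,"wz":-5},{"hand":1,"x":0,"y":-14.2,"z":0,"wx":0,"wy":0,"wz":-5},{"hand":1,"x":0,"y":-14.2,"z":0,"wx":0,"wy":0,"wz":-5}])

```text
t: 28.85
tcp_pos: [0.5148, 0.1836, 0.4101]
orientation: [-0.001, 0.991, 0.133, -0.0]
force: [-0.3, 0.3, -1.4]
finger_gap: 0.0401
grip_force: 25.0
```

Request:
arm_command(series=[{"hand":1,"x":1.2,"y":-14.2,"z":0,"wx":0,"wy":0,"wz":-5},{"hand":1,"x":1.2,"y":-14.2,"z":0,"wx":0,"wy":0,"wz":-5},{"hand":1,"x":1.2,"y":-14.2,"z":0,"wx":0,"wy":0,"wz":-5},{"hand":1,"x":1.2,"y":-14.2,"z":0,"wx":0,"wy":0,"wz":-5},{"hand":1,"x":1.2,"y":-14.2,"z":0,"wx":0,"wy":0,"wz":-5}])

```text
t: 29.27
tcp_pos: [0.4895, 0.323, 0.4095]
orientation: [-0.001, 0.984, 0.177, -0.001]
force: [-0.1, -0.5, -0.2]
finger_gap: 0.0399
grip_force: 25.0
```

Run:
```python
from h import *
plan([])
im,d,c=shot("wrist","w5.png")
```

```text
t 29.3 tcp [0.489 0.323 0.41 ] psi 20.4 gap 0.040 grip 25.0 F [-0.1 -0.5 -0.2] tilt -1.000
end [0.489, 0.323, 0.41] 20.355369085961993
```

Request:
arm_command(series=[{"hand":1,"x":0,"y":0,"z":13,"wx":0,"wy":0,"wz":0},{"hand":1,"x":0,"y":0,"z":13,"wx":0,"wy":0,"wz":0},{"hand":1,"x":0,"y":0,"z":13,"wx":0,"wy":0,"wz":0},{"hand":1,"x":0,"y":0,"z":13,"wx":0,"wy":0,"wz":0}])

```text
t: 29.65
tcp_pos: [0.4903, 0.3155, 0.2739]
orientation: [0.002, 0.985, 0.173, -0.004]
force: [-0.6, -1.6, -1.9]
finger_gap: 0.04
grip_force: 25.0
```

Request:
arm_command(series=[{"hand":1,"x":0,"y":0,"z":13,"wx":0,"wy":0,"wz":0},{"hand":1,"x":0,"y":0,"z":13,"wx":0,"wy":0,"wz":0},{"hand":1,"x":0,"y":0,"z":13,"wx":0,"wy":0,"wz":0},{"hand":1,"x":0,"y":0,"z":13,"wx":0,"wy":0,"wz":0}])

```text
t: 29.98
tcp_pos: [0.4905, 0.3163, 0.1459]
orientation: [0.001, 0.985, 0.173, -0.003]
force: [-1.4, -1.1, -2.3]
finger_gap: 0.0399
grip_force: 25.0
```

Request:
arm_command(series=[{"hand":-0.4,"x":0,"y":0,"z":0,"wx":0,"wy":0,"wz":0},{"hand":-0.4,"x":0,"y":0,"z":0,"wx":0,"wy":0,"wz":0},{"hand":-0.4,"x":0,"y":0,"z":0,"wx":0,"wy":0,"wz":0},{"hand":-0.4,"x":0,"y":0,"z":0,"wx":0,"wy":0,"wz":0}])

```text
t: 30.32
tcp_pos: [0.4928, 0.3196, 0.153]
orientation: [-0.0, 0.985, 0.174, 0.002]
force: [0.3, -0.5, -0.1]
finger_gap: 0.0624
grip_force: 0.0
```

Request:
arm_command(series=[{"hand":-0.4,"x":0,"y":0,"z":-13,"wx":0,"wy":0,"wz":0},{"hand":-0.4,"x":0,"y":0,"z":-13,"wx":0,"wy":0,"wz":0},{"hand":-0.4,"x":0,"y":0,"z":-13,"wx":0,"wy":0,"wz":0},{"hand":-0.4,"x":0,"y":0,"z":-13,"wx":0,"wy":0,"wz":0}])

```text
t: 30.65
tcp_pos: [0.4932, 0.321, 0.2892]
orientation: [-0.002, 0.985, 0.174, 0.005]
force: [0.7, 1.3, 0.8]
finger_gap: 0.0655
grip_force: 0.0
```

Request:
arm_command(series=[{"hand":-0.4,"x":0,"y":0,"z":-13,"wx":0,"wy":0,"wz":0},{"hand":-0.4,"x":0,"y":0,"z":-13,"wx":0,"wy":0,"wz":0},{"hand":-0.4,"x":0,"y":0,"z":-13,"wx":0,"wy":0,"wz":0},{"hand":-0.4,"x":0,"y":0,"z":-13,"wx":0,"wy":0,"wz":0},{"hand":-0.4,"x":0,"y":0,"z":-13,"wx":0,"wy":0,"wz":0}])

```text
t: 31.07
tcp_pos: [0.4919, 0.3198, 0.4149]
orientation: [-0.001, 0.985, 0.174, 0.003]
force: [-0.4, -0.1, 0.6]
finger_gap: 0.0655
grip_force: 0.0
```

Run:
```python
from h import *
im,d,c=shot("top")
for b in blobs(d,c): print(b) if b['c'][1]>-500 and b['c'][0]>400 else 0
P=cloud(d,c).reshape(-1,3);P=P[(P[:,1]>.05)&(P[:,1]<.3)&(P[:,0]>.3)&(P[:,0]<.6)&(P[:,2]>.3)&(P[:,2]<.345)];print("edge",cv2.minAreaRect((P[:,:2]*1000).astype(np.float32)),len(P),P[:,2].max())
wi,wd,wc=shot("wrist")
cv2.imwrite("pics/c6.png",np.hstack([cv2.resize(im[120:300,140:500],(480,240)),wi[:240,::1][:, :320]])[...,::-1])
plan([])
```

```text
{'c': (665, -56), 'med': [661.0, 3.0], 'long': 215, 'short': 89, 'yaw': 89, 'top': 56, 'n': 1111}
{'c': (570, -278), 'med': [569.0, -277.0], 'long': 52, 'short': 51, 'yaw': 7, 'top': 25, 'n': 268}
{'c': (447, -182), 'med': [445.0, -181.0], 'long': 58, 'short': 37, 'yaw': 46, 'top': 27, 'n': 274}
edge ((456.54168701171875, 144.3934326171875), (14.798914909362793, 250.31993103027344), 78.58915710449219) 624 0.32898024277146365
t 31.2 tcp [0.492 0.319 0.411] psi 20.0 gap 0.066 grip 0.0 F [-0.2 -0.1 -0.2] tilt -1.000
end [0.492, 0.319, 0.411] 20.02143052588436
```

View pics/c6.png

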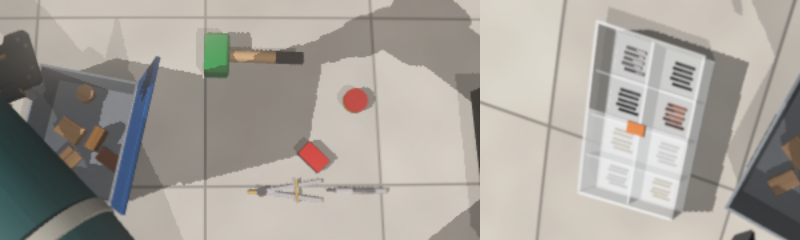

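Run:
```python
from h import *
plan([(.445,.05,.41,79),(.445,.05,.315,79)],(.49,.32,.41,20))
```

```text
t 31.2 tcp [0.492 0.319 0.411] psi 20.0 gap 0.066 grip 0.0 F [-0.2 -0.1 -0.2] tilt -1.000
  x -6.7 y 11.9 z 0.0 wz -30 rows 5
  x -11.8 y 7.0 z 0.0 wz -29 rows 5
  x 0.0 y -0.1 z 9.5 wz 0 rows 3
end [0.445, 0.05, 0.315] 79
```

Request:
arm_command(series=[{"hand":1,"x":-6.7,"y":11.9,"z":0,"wx":0,"wy":0,"wz":-30},{"hand":1,"x":-6.7,"y":11.9,"z":0,"wx":0,"wy":0,"wz":-30},{"hand":1,"x":-6.7,"y":11.9,"z":0,"wx":0,"wy":0,"wz":-30},{"hand":1,"x":-6.7,"y":11.9,"z":0,"wx":0,"wy":0,"wz":-30},{"hand":1,"x":-6.7,"y":11.9,"z":0,"wx":0,"wy":0,"wz":-30}])

```text
t: 31.58
tcp_pos: [0.4692, 0.1795, 0.4098]
orientation: [0.001, 0.906, 0.423, -0.001]
force: [0.5, -0.8, 0.3]
finger_gap: 0.0361
grip_force: 0.0
```

Request:
arm_command(series=[{"hand":1,"x":-11.8,"y":7,"z":0,"wx":0,"wy":0,"wz":-29},{"hand":1,"x":-11.8,"y":7,"z":0,"wx":0,"wy":0,"wz":-29},{"hand":1,"x":-11.8,"y":7,"z":0,"wx":0,"wy":0,"wz":-29},{"hand":1,"x":-11.8,"y":7,"z":0,"wx":0,"wy":0,"wz":-29},{"hand":1,"x":-11.8,"y":7,"z":0,"wx":0,"wy":0,"wz":-29}])

```text
t: 32.0
tcp_pos: [0.4464, 0.0446, 0.4097]
orientation: [-0.0, 0.773, 0.635, -0.001]
force: [-0.3, -0.4, 0.3]
finger_gap: 0.0027
grip_force: 0.0
```

Request:
arm_command(series=[{"hand":1,"x":0,"y":0,"z":9.5,"wx":0,"wy":0,"wz":0},{"hand":1,"x":0,"y":0,"z":9.5,"wx":0,"wy":0,"wz":0},{"hand":1,"x":0,"y":0,"z":9.5,"wx":0,"wy":0,"wz":0},{"hand":1,"x":0,"y":0,"z":9.5,"wx":0,"wy":0,"wz":0}])

```text
t: 32.33
tcp_pos: [0.4454, 0.0484, 0.3121]
orientation: [-0.002, 0.773, 0.635, -0.002]
force: [0.0, 0.0, -0.2]
finger_gap: 0.0004
grip_force: 0.0
```

Request:
arm_command(series=[{"hand":1,"x":2,"y":0,"z":0,"wx":0,"wy":0,"wz":0},{"hand":1,"x":4,"y":0,"z":0,"wx":0,"wy":0,"wz":0},{"hand":1,"x":6,"y":0,"z":0,"wx":0,"wy":0,"wz":0},{"hand":1,"x":8,"y":0,"z":0,"wx":0,"wy":0,"wz":0},{"hand":1,"x":10,"y":0,"z":0,"wx":0,"wy":0,"wz":0}])

```text
t: 32.75
tcp_pos: [0.467, 0.1478, 0.3166]
orientation: [0.0, 0.773, 0.635, 0.0]
force: [-0.2, -1.3, 0.7]
finger_gap: 0.0005
grip_force: 0.4
```

Request:
arm_command(series=[{"hand":1,"x":1.5,"y":0,"z":0,"wx":0,"wy":0,"wz":0},{"hand":1,"x":3,"y":0,"z":0,"wx":0,"wy":0,"wz":0},{"hand":1,"x":4.5,"y":0,"z":0,"wx":0,"wy":0,"wz":0},{"hand":1,"x":6,"y":0,"z":0,"wx":0,"wy":0,"wz":0},{"hand":1,"x":7.5,"y":0,"z":0,"wx":0,"wy":0,"wz":0}])

```text
t: 33.17
tcp_pos: [0.4815, 0.2212, 0.3165]
orientation: [0.0, 0.773, 0.635, 0.0]
force: [-0.2, -1.2, -0.4]
finger_gap: 0.0008
grip_force: 0.1
```

Run:
```python
from h import *
im,d,c=shot("scene","s7.png")
im,d,c=shot("top")
P=cloud(d,c).reshape(-1,3);P=P[(P[:,1]>.05)&(P[:,1]<.6)&(P[:,0]>.3)&(P[:,0]<.45)&(P[:,2]>.13)&(P[:,2]<.35)]
plan([])
```

```text
t 33.3 tcp [0.481 0.223 0.316] psi 79.0 gap 0.000 grip 0.0 F [ 0.1 -0.3  1. ] tilt -1.000
end [0.481, 0.223, 0.316] 78.97239346653551
```

View pics/s7.png

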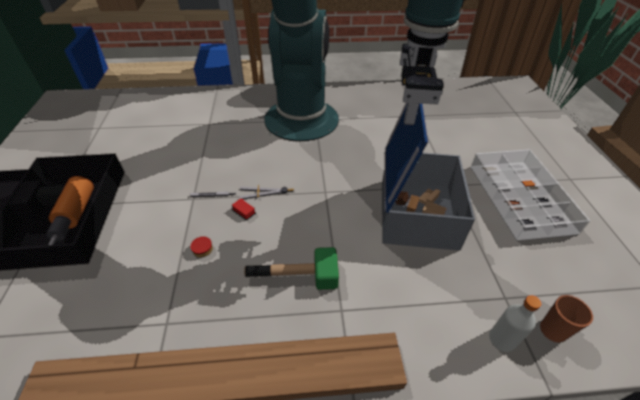

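Request:
arm_command(series=[{"hand":1,"x":-4,"y":0,"z":0,"wx":0,"wy":0,"wz":0},{"hand":1,"x":-8,"y":0,"z":0,"wx":0,"wy":0,"wz":0},{"hand":1,"x":-12,"y":0,"z":0,"wx":0,"wy":0,"wz":0},{"hand":1,"x":-16,"y":0,"z":0,"wx":0,"wy":0,"wz":0},{"hand":1,"x":-17.5,"y":0,"z":0,"wx":0,"wy":0,"wz":0}])

```text
t: 33.68
tcp_pos: [0.4463, 0.0435, 0.3162]
orientation: [0.001, 0.774, 0.633, -0.0]
force: [0.2, -0.0, 0.1]
finger_gap: 0.0003
grip_force: 0.0
```

Request:
arm_command(series=[{"hand":-0.4,"x":0,"y":0,"z":0,"wx":0,"wy":0,"wz":0},{"hand":-0.4,"x":0,"y":0,"z":0,"wx":0,"wy":0,"wz":0},{"hand":-0.4,"x":0,"y":0,"z":0,"wx":0,"wy":0,"wz":0},{"hand":-0.4,"x":0,"y":0,"z":0,"wx":0,"wy":0,"wz":0},{"hand":-0.4,"x":0,"y":0,"z":0,"wx":0,"wy":0,"wz":0}])

```text
t: 34.1
tcp_pos: [0.4474, 0.0498, 0.3155]
orientation: [-0.0, 0.772, 0.636, 0.0]
force: [0.2, 0.2, 0.8]
finger_gap: 0.0304
grip_force: 0.0
```

Request:
arm_command(series=[{"hand":-0.4,"x":0,"y":0,"z":0,"wx":0,"wy":0,"wz":0},{"hand":-0.4,"x":0,"y":0,"z":0,"wx":0,"wy":0,"wz":0},{"hand":-0.4,"x":0,"y":0,"z":0,"wx":0,"wy":0,"wz":0},{"hand":-0.4,"x":0,"y":0,"z":0,"wx":0,"wy":0,"wz":0},{"hand":-0.4,"x":0,"y":0,"z":0,"wx":0,"wy":0,"wz":0}])

```text
t: 34.52
tcp_pos: [0.4473, 0.0489, 0.3154]
orientation: [-0.0, 0.772, 0.635, -0.0]
force: [0.9, 0.0, 0.7]
finger_gap: 0.0635
grip_force: 0.0
```

Request:
arm_command(series=[{"hand":-0.4,"x":0,"y":0,"z":0,"wx":0,"wy":0,"wz":0},{"hand":-0.4,"x":0,"y":0,"z":0,"wx":0,"wy":0,"wz":0},{"hand":-0.4,"x":0,"y":0,"z":0,"wx":0,"wy":0,"wz":0},{"hand":-0.4,"x":0,"y":0,"z":0,"wx":0,"wy":0,"wz":0},{"hand":-0.4,"x":0,"y":0,"z":0,"wx":0,"wy":0,"wz":0}])

```text
t: 34.93
tcp_pos: [0.4473, 0.0488, 0.3155]
orientation: [-0.0, 0.773, 0.635, -0.0]
force: [0.5, 0.1, 0.4]
finger_gap: 0.0658
grip_force: 0.0
```

Run:
```python
from h import *
im,d,c=shot("top")
P=cloud(d,c).reshape(-1,3)
L=P[(P[:,1]>.15)&(P[:,1]<.55)&(P[:,0]>.3)&(P[:,0]<.75)&(P[:,2]>.1)&(P[:,2]<.2)]
print("lid",cv2.minAreaRect((L[:,:2]*1000).astype(np.float32)),len(L),np.percentile(L[:,2],[2,50,98]))
for b in blobs(d,c): print(b) if b['c'][1]>-500 and b['c'][0]>400 else 0
H=P[(P[:,0]>.58)&(P[:,0]<.78)&(P[:,1]>-.22)&(P[:,1]<.1)]
hd=H[(H[:,2]>.047)&(H[:,2]<.065)];print("head",cv2.minAreaRect((hd[:,:2]*1000).astype(np.float32)))
ha=H[(H[:,2]>.02)&(H[:,2]<.046)&(H[:,1]<-.02)];print("handle",cv2.minAreaRect((ha[:,:2]*1000).astype(np.float32)))
plan([(.60,-.04,.2,0),(.664,-.037,.12,0)],(.445,.05,.315,79))
```

```text
lid ((488.7451171875, 303.08441162109375), (225.55722045898438, 250.32875061035156), 78.21275329589844) 7775 [0.12238052 0.12829509 0.13224171]
{'c': (702, 34), 'med': [705.0, 42.0], 'long': 34, 'short': 17, 'yaw': 87, 'top': 56, 'n': 37}
{'c': (664, -98), 'med': [662.0, -102.0], 'long': 133, 'short': 27, 'yaw': 87, 'top': 41, 'n': 391}
{'c': (570, -279), 'med': [569.0, -277.0], 'long': 52, 'short': 51, 'yaw': -63, 'top': 25, 'n': 267}
{'c': (448, -182), 'med': [447.0, -181.0], 'long': 60, 'short': 37, 'yaw': 45, 'top': 27, 'n': 277}
head ((701.6284790039062, 32.822227478027344), (31.56888771057129, 17.465417861938477), 87.1240005493164)
handle ((664.1171264648438, -98.36538696289062), (132.8191375732422, 26.55410385131836), 87.29512786865234)
t 35.0 tcp [0.447 0.049 0.315] psi 78.8 gap 0.066 grip 0.0 F [-0.5  0.6  0.2] tilt -1.000
  x -2.0 y 5.6 z 3.8 wz 26 rows 4
  x 0.7 y 5.9 z 3.9 wz 26 rows 4
  x 3.3 y 5.0 z 3.8 wz 27 rows 4
  x 6.4 y -0.3 z 8.0 wz 0 rows 3
end [0.664, -0.037, 0.12] 0
```

Run:
```python
from h import *
plan([(.62,-.04,.2,88),(.655,-.07,.2,88)],(.4475,.049,.315,79))
```

```text
t 35.0 tcp [0.447 0.049 0.315] psi 78.8 gap 0.066 grip 0.0 F [-0.5  0.6  0.2] tilt -1.000
  x -2.7 y 9.3 z 5.8 wz -4 rows 3
  x -3.4 y 9.1 z 5.7 wz -5 rows 3
  x -2.9 y 3.6 z 0.0 wz 0 rows 2
end [0.655, -0.07, 0.2] 88
```

Request:
arm_command(series=[{"hand":-0.4,"x":-2.7,"y":9.3,"z":5.8,"wx":0,"wy":0,"wz":-4},{"hand":-0.4,"x":-2.7,"y":9.3,"z":5.8,"wx":0,"wy":0,"wz":-4},{"hand":-0.4,"x":-2.7,"y":9.3,"z":5.8,"wx":0,"wy":0,"wz":-4},{"hand":-0.4,"x":-2.7,"y":9.3,"z":5.8,"wx":0,"wy":0,"wz":-4}])

```text
t: 35.32
tcp_pos: [0.5351, 0.0014, 0.2536]
orientation: [-0.002, 0.751, 0.66, -0.001]
force: [-0.6, 0.1, -1.4]
finger_gap: 0.0656
grip_force: 0.0
```

Request:
arm_command(series=[{"hand":-0.4,"x":-3.4,"y":9.1,"z":5.7,"wx":0,"wy":0,"wz":-5},{"hand":-0.4,"x":-3.4,"y":9.1,"z":5.7,"wx":0,"wy":0,"wz":-5},{"hand":-0.4,"x":-3.4,"y":9.1,"z":5.7,"wx":0,"wy":0,"wz":-5},{"hand":-0.4,"x":-3.4,"y":9.1,"z":5.7,"wx":0,"wy":0,"wz":-5}])

```text
t: 35.65
tcp_pos: [0.6208, -0.0437, 0.1963]
orientation: [-0.002, 0.721, 0.692, -0.001]
force: [0.2, -0.2, -0.3]
finger_gap: 0.0656
grip_force: 0.0
```

Request:
arm_command(series=[{"hand":-0.4,"x":-2.9,"y":3.6,"z":0,"wx":0,"wy":0,"wz":0},{"hand":-0.4,"x":-2.9,"y":3.6,"z":0,"wx":0,"wy":0,"wz":0},{"hand":-0.4,"x":-2.9,"y":3.6,"z":0,"wx":0,"wy":0,"wz":0},{"hand":-0.4,"x":-2.9,"y":3.6,"z":0,"wx":0,"wy":0,"wz":0}])

```text
t: 35.98
tcp_pos: [0.654, -0.0707, 0.2003]
orientation: [-0.0, 0.72, 0.694, 0.0]
force: [0.0, 0.9, 0.5]
finger_gap: 0.0658
grip_force: 0.0
```

Run:
```python
from h import *
im,d,c=shot("wrist","w8.png")
P=cloud(d,c).reshape(-1,3);H=P[(P[:,0]>.58)&(P[:,0]<.78)&(P[:,1]>-.2)&(P[:,1]<.12)]
for n,lo,hi in [("head",.048,.065),("handle",.022,.044)]:
    q=H[(H[:,2]>lo)&(H[:,2]<hi)];print(n,cv2.minAreaRect((q[:,:2]*1000).astype(np.float32)),len(q))
q=H[(H[:,2]>.033)&(H[:,2]<.044)&(H[:,1]<-.01)&(H[:,1]>-.1)];print("ridge x",np.median(q[:,0]),q[:,2].max(),q[:,1].min(),q[:,1].max())
plan([])
```

```text
head ((668.7446899414062, 23.43537139892578), (52.42221450805664, 89.71257019042969), 87.87608337402344) 4665
handle ((665.6803588867188, -84.76492309570312), (161.39805603027344, 27.097240447998047), 87.82963562011719) 2959
ridge x 0.6661345598489531 0.043142962664969954 -0.09998809606080425 -0.010004550590917522
t 36.0 tcp [ 0.654 -0.07   0.201] psi 87.9 gap 0.066 grip 0.0 F [ 0.2  0.4 -0.7] tilt -1.000
end [0.654, -0.07, 0.201] 87.8802914710767
```

View pics/w8.png

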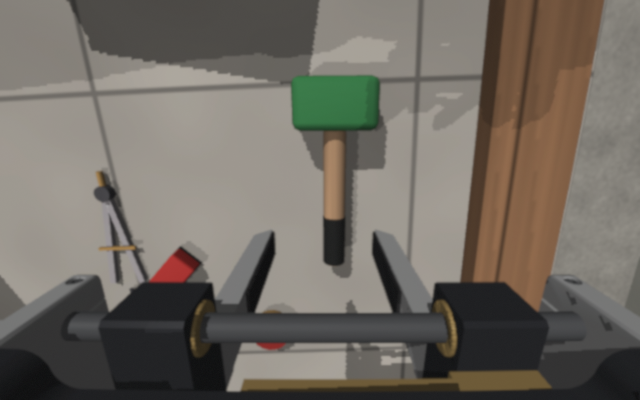

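Request:
arm_command(series=[{"hand":-0.4,"x":3.8,"y":1.2,"z":10,"wx":0,"wy":0,"wz":0},{"hand":-0.4,"x":3.8,"y":1.2,"z":10,"wx":0,"wy":0,"wz":0},{"hand":-0.4,"x":3.8,"y":1.2,"z":10,"wx":0,"wy":0,"wz":0},{"hand":-0.4,"x":3.8,"y":1.2,"z":10,"wx":0,"wy":0,"wz":0},{"hand":-0.4,"x":3.8,"y":1.2,"z":10,"wx":0,"wy":0,"wz":0}])

```text
t: 36.45
tcp_pos: [0.6671, -0.0326, 0.1007]
orientation: [-0.001, 0.72, 0.694, -0.0]
force: [0.1, 0.1, 0.7]
finger_gap: 0.0657
grip_force: 0.0
```

Request:
arm_command(series=[{"hand":-0.4,"x":0,"y":0,"z":6.7,"wx":0,"wy":0,"wz":0},{"hand":-0.4,"x":0,"y":0,"z":6.7,"wx":0,"wy":0,"wz":0},{"hand":-0.4,"x":0,"y":0,"z":6.7,"wx":0,"wy":0,"wz":0},{"hand":-0.4,"x":0,"y":0,"z":6.7,"wx":0,"wy":0,"wz":0}])

```text
t: 36.78
tcp_pos: [0.668, -0.0341, 0.0352]
orientation: [0.0, 0.721, 0.693, 0.0]
force: [-0.3, -0.9, 0.5]
finger_gap: 0.0656
grip_force: 0.0
```

Request:
arm_command(series=[{"hand":1,"x":0,"y":0,"z":0,"wx":0,"wy":0,"wz":0},{"hand":1,"x":0,"y":0,"z":0,"wx":0,"wy":0,"wz":0},{"hand":1,"x":0,"y":0,"z":0,"wx":0,"wy":0,"wz":0},{"hand":1,"x":0,"y":0,"z":0,"wx":0,"wy":0,"wz":0},{"hand":1,"x":0,"y":0,"z":0,"wx":0,"wy":0,"wz":0}], newtons=55)

```text
t: 37.2
tcp_pos: [0.668, -0.0337, 0.0342]
orientation: [0.0, 0.72, 0.694, 0.0]
force: [0.2, -0.2, -0.5]
finger_gap: 0.036
grip_force: 0.0
```

Request:
arm_command(series=[{"hand":1,"x":0,"y":0,"z":0,"wx":0,"wy":0,"wz":0},{"hand":1,"x":0,"y":0,"z":0,"wx":0,"wy":0,"wz":0},{"hand":1,"x":0,"y":0,"z":0,"wx":0,"wy":0,"wz":0},{"hand":1,"x":0,"y":0,"z":0,"wx":0,"wy":0,"wz":0}])

```text
t: 37.53
tcp_pos: [0.6678, -0.0337, 0.0335]
orientation: [0.0, 0.72, 0.694, 0.0]
force: [0.7, -1.4, 2.8]
finger_gap: 0.0251
grip_force: 55.0
```

Request:
arm_command(series=[{"hand":1,"x":0,"y":0,"z":-2,"wx":0,"wy":0,"wz":0},{"hand":1,"x":0,"y":0,"z":-4,"wx":0,"wy":0,"wz":0},{"hand":1,"x":0,"y":0,"z":-6,"wx":0,"wy":0,"wz":0},{"hand":1,"x":0,"y":0,"z":-8,"wx":0,"wy":0,"wz":0},{"hand":1,"x":0,"y":0,"z":-10,"wx":0,"wy":0,"wz":0}])

```text
t: 37.95
tcp_pos: [0.6671, -0.0335, 0.1338]
orientation: [-0.001, 0.72, 0.694, -0.0]
force: [0.3, 0.1, -4.1]
finger_gap: 0.0248
grip_force: 55.0
```

Run:
```python
from h import *
plan([(.62,.0,.29,88),(.488,.255,.29,88),(.488,.255,.19,88)],(.668,-.032,.133,88))
im,d,c=shot("scene")
P=cloud(d,c).reshape(-1,3);H=P[(P[:,0]>.6)&(P[:,0]<.74)&(P[:,1]>-.2)&(P[:,1]<.08)&(P[:,2]>.05)&(P[:,2]<.25)]
q=H[H[:,1]>0];print("head z",np.percentile(q[:,2],[1,50,99]),"handle-end z",np.percentile(H[H[:,1]<-.12][:,2],[1,50,99]))
```

```text
t 38.0 tcp [ 0.667 -0.034  0.134] psi 87.8 gap 0.025 grip 55.0 F [ 0.3  0.1 -4.1] tilt -1.000
  x 3.0 y -4.9 z -15.7 wz 0 rows 5
  x 12.5 y -7.0 z 0.0 wz 0 rows 4
  x 12.6 y -7.1 z 0.0 wz 0 rows 4
  x -0.0 y 0.0 z 10.0 wz 0 rows 3
end [0.488, 0.255, 0.19] 88
head z [0.10579499 0.15156374 0.15486346] handle-end z [0.12481086 0.14031383 0.14499783]
```

Request:
arm_command(series=[{"hand":1,"x":0.6,"y":-1,"z":-3.1,"wx":0,"wy":0,"wz":0},{"hand":1,"x":1.2,"y":-2,"z":-6.2,"wx":0,"wy":0,"wz":0},{"hand":1,"x":1.8,"y":-3,"z":-9.3,"wx":0,"wy":0,"wz":0},{"hand":1,"x":2.4,"y":-4,"z":-12.4,"wx":0,"wy":0,"wz":0},{"hand":1,"x":3,"y":-4.9,"z":-15.7,"wx":0,"wy":0,"wz":0}])

```text
t: 38.42
tcp_pos: [0.6187, -0.0015, 0.2906]
orientation: [-0.001, 0.72, 0.694, -0.001]
force: [1.0, -0.1, -3.2]
finger_gap: 0.0253
grip_force: 55.0
```

Request:
arm_command(series=[{"hand":1,"x":2.5,"y":-1.4,"z":0,"wx":0,"wy":0,"wz":0},{"hand":1,"x":5,"y":-2.8,"z":0,"wx":0,"wy":0,"wz":0},{"hand":1,"x":7.5,"y":-4.2,"z":0,"wx":0,"wy":0,"wz":0},{"hand":1,"x":10,"y":-5.6,"z":0,"wx":0,"wy":0,"wz":0},{"hand":1,"x":12.5,"y":-7,"z":0,"wx":0,"wy":0,"wz":0}])

```text
t: 38.83
tcp_pos: [0.5536, 0.1267, 0.2896]
orientation: [-0.0, 0.72, 0.694, -0.0]
force: [-0.0, -0.1, -4.4]
finger_gap: 0.025
grip_force: 55.0
```

Request:
arm_command(series=[{"hand":1,"x":2.5,"y":-1.4,"z":0,"wx":0,"wy":0,"wz":0},{"hand":1,"x":5,"y":-2.8,"z":0,"wx":0,"wy":0,"wz":0},{"hand":1,"x":7.5,"y":-4.2,"z":0,"wx":0,"wy":0,"wz":0},{"hand":1,"x":10,"y":-5.6,"z":0,"wx":0,"wy":0,"wz":0},{"hand":1,"x":12.6,"y":-7.1,"z":0,"wx":0,"wy":0,"wz":0}])

```text
t: 39.25
tcp_pos: [0.4875, 0.2551, 0.2896]
orientation: [-0.0, 0.72, 0.694, -0.001]
force: [-0.3, -0.1, -4.0]
finger_gap: 0.0249
grip_force: 55.0
```

Request:
arm_command(series=[{"hand":1,"x":0,"y":0,"z":2,"wx":0,"wy":0,"wz":0},{"hand":1,"x":0,"y":0,"z":4,"wx":0,"wy":0,"wz":0},{"hand":1,"x":0,"y":0,"z":6,"wx":0,"wy":0,"wz":0},{"hand":1,"x":0,"y":0,"z":8,"wx":0,"wy":0,"wz":0},{"hand":1,"x":0,"y":0,"z":10,"wx":0,"wy":0,"wz":0}])

```text
t: 39.67
tcp_pos: [0.488, 0.2542, 0.1887]
orientation: [-0.0, 0.72, 0.694, -0.0]
force: [0.4, 0.2, -4.7]
finger_gap: 0.0246
grip_force: 55.0
```

Run:
```python
from h import *
plan([])
im,d,c=shot("scene","s9.png")
```

```text
t 39.7 tcp [0.488 0.254 0.189] psi 87.9 gap 0.025 grip 55.0 F [ 0.4  0.2 -4.7] tilt -1.000
end [0.488, 0.254, 0.189] 87.85057625844178
```

View pics/s9.png

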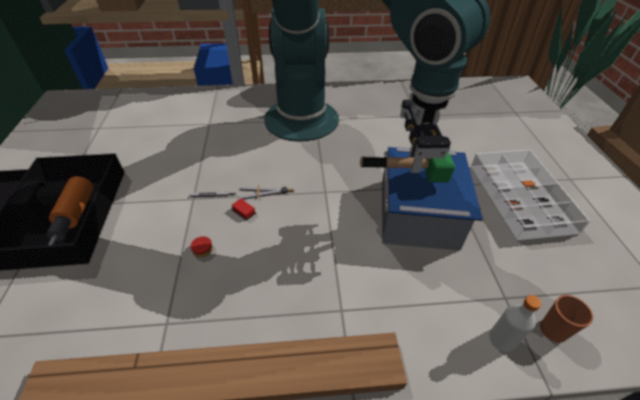

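Request:
arm_command(series=[{"hand":1,"x":0,"y":0,"z":0.8,"wx":0,"wy":0,"wz":0},{"hand":1,"x":0,"y":0,"z":1.6,"wx":0,"wy":0,"wz":0},{"hand":1,"x":0,"y":0,"z":2.2,"wx":0,"wy":0,"wz":0},{"hand":1,"x":0,"y":0,"z":2.6,"wx":0,"wy":0,"wz":0},{"hand":1,"x":0,"y":0,"z":2.6,"wx":0,"wy":0,"wz":0}])

```text
t: 40.13
tcp_pos: [0.4885, 0.2544, 0.1642]
orientation: [-0.0, 0.72, 0.694, 0.0]
force: [0.6, 0.7, -2.7]
finger_gap: 0.0245
grip_force: 55.0
```

Request:
arm_command(series=[{"hand":1,"x":0,"y":0,"z":0.2,"wx":0,"wy":0,"wz":0},{"hand":1,"x":0,"y":0,"z":0.2,"wx":0,"wy":0,"wz":0},{"hand":1,"x":0,"y":0,"z":0.2,"wx":0,"wy":0,"wz":0}])

```text
t: 40.38
tcp_pos: [0.4887, 0.2545, 0.1629]
orientation: [0.0, 0.72, 0.694, 0.0]
force: [-0.3, -1.5, 0.1]
finger_gap: 0.0249
grip_force: 55.0
```

Request:
arm_command(series=[{"hand":1,"x":0,"y":0,"z":0.1,"wx":0,"wy":0,"wz":0},{"hand":0,"x":0,"y":0,"z":0.1,"wx":0,"wy":0,"wz":0},{"hand":0,"x":0,"y":0,"z":0.1,"wx":0,"wy":0,"wz":0},{"hand":0,"x":0,"y":0,"z":0.1,"wx":0,"wy":0,"wz":0},{"hand":0,"x":0,"y":0,"z":0.1,"wx":0,"wy":0,"wz":0}])

```text
t: 40.8
tcp_pos: [0.4884, 0.2545, 0.1616]
orientation: [-0.0, 0.72, 0.694, 0.0]
force: [0.4, 0.2, -0.4]
finger_gap: 0.0459
grip_force: 0.0
```

Request:
arm_command(series=[{"hand":0,"x":0,"y":0,"z":-2,"wx":0,"wy":0,"wz":0},{"hand":0,"x":0,"y":0,"z":-4,"wx":0,"wy":0,"wz":0},{"hand":0,"x":0,"y":0,"z":-7,"wx":0,"wy":0,"wz":0},{"hand":0,"x":0,"y":0,"z":-11,"wx":0,"wy":0,"wz":0},{"hand":0,"x":0,"y":0,"z":-15,"wx":0,"wy":0,"wz":0}])

```text
t: 41.22
tcp_pos: [0.4878, 0.2544, 0.3129]
orientation: [-0.0, 0.72, 0.694, -0.0]
force: [0.5, 0.5, 0.3]
finger_gap: 0.047
grip_force: 0.0
```

Request:
arm_command(series=[{"hand":0,"x":-20,"y":0,"z":0,"wx":0,"wy":0,"wz":0},{"hand":0,"x":-20,"y":0,"z":0,"wx":0,"wy":0,"wz":0},{"hand":0,"x":-20,"y":0,"z":0,"wx":0,"wy":0,"wz":0},{"hand":0,"x":-20,"y":0,"z":0,"wx":0,"wy":0,"wz":0},{"hand":0,"x":-20,"y":0,"z":0,"wx":0,"wy":0,"wz":0}])

```text
t: 41.63
tcp_pos: [0.4804, 0.0516, 0.3116]
orientation: [0.0, 0.721, 0.693, -0.0]
force: [0.7, -0.6, -0.2]
finger_gap: 0.0474
grip_force: 0.0
```

Request:
arm_command(series=[{"hand":0,"x":-15,"y":0,"z":0,"wx":0,"wy":0,"wz":0},{"hand":0,"x":-15,"y":0,"z":0,"wx":0,"wy":0,"wz":0},{"hand":0,"x":-15,"y":0,"z":0,"wx":0,"wy":0,"wz":0},{"hand":0,"x":-15,"y":0,"z":0,"wx":0,"wy":0,"wz":0},{"hand":0,"x":-15,"y":0,"z":0,"wx":0,"wy":0,"wz":0}])

```text
t: 42.05
tcp_pos: [0.4745, -0.1008, 0.3112]
orientation: [0.0, 0.723, 0.691, -0.0]
force: [0.1, 0.2, 0.6]
finger_gap: 0.0471
grip_force: 0.0
```

Run:
```python
from h import *
plan([])
im,d,c=shot("top")
cv2.imwrite("pics/c10.png",cv2.resize(im[110:310,130:500],None,fx=2,fy=2)[...,::-1])
P=cloud(d,c).reshape(-1,3);H=P[(P[:,0]>.36)&(P[:,0]<.65)&(P[:,1]>.08)&(P[:,1]<.45)]
q=H[(H[:,2]>.17)&(H[:,2]<.2)];print("head",cv2.minAreaRect((q[:,:2]*1000).astype(np.float32)),np.percentile(q[:,2],[5,50,95]))
q=H[(H[:,2]>.14)&(H[:,2]<.172)];print("handle",cv2.minAreaRect((q[:,:2]*1000).astype(np.float32)),q[:,2].max())
q=H[(H[:,2]>.1)&(H[:,2]<.138)];print("lid z",np.percentile(q[:,2],[2,50,98]))
```

```text
t 42.0 tcp [ 0.475 -0.101  0.311] psi 87.4 gap 0.047 grip 0.0 F [0.1 0.2 0.6] tilt -1.000
end [0.475, -0.101, 0.311] 87.44878202095566
head ((488.7317810058594, 230.843017578125), (216.30075073242188, 89.42544555664062), 89.54353332519531) [0.17158738 0.18145592 0.18456913]
handle ((495.9645690917969, 231.05288696289062), (84.70091247558594, 213.60572814941406), 8.92345905303955) 0.1719115534917519
lid z [0.12080396 0.1282437  0.13223637]
```

View pics/c10.png

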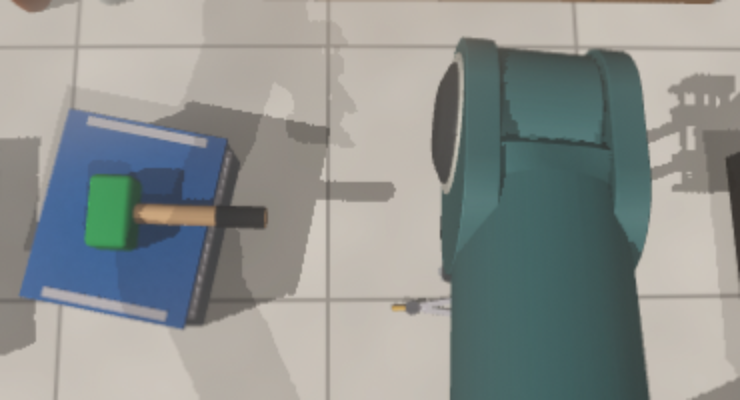

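```bash
python3 -c "
from station import ctrl
print(ctrl.job_done())"
```

```text
the job is handed in; nothing more can be done
None
```

The job is handed in: all five offcuts are in the bin, the lid swung shut on its own, the green mallet lies flat with its head in the middle of the lid, and the robot left the other tools alone (result of the judging not shown).

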